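Load the comparison-microscope rack in reverse order

ROBOT

A 7-joint arm with a two-finger parallel gripper is mounted at the origin on the work surface. World frame = base frame: x ahead of the robot, y to its left, z up, the work surface at z = 0. Lengths are in m, angles in rad, forces in N, time in s.
With the tool pointing down it reaches from about 0.4 to 0.9 m from the base axis. Payload 5.5 kg.
Tool frame: the origin (TCP) lies on the centre line of the jaws, within the pads' length; the fingertips stand 22 mm ahead of it and the grasp point (between the pads) lies 3 mm ahead of it; x points along the fingers, y is the direction in which the jaws open and shut, and the axes are right-handed (so a half turn about x gives the same grasp; the last joint's range is limited). The gripper opens to 92 mm and grips with 3 to 60 N. Pads are 19 mm wide; open, the fingers measure 130 mm over their backs; the gripper's body (75 mm by 190 mm) begins 47 mm behind the grasp point.
Start: joints at [-1.082, 0.501, -0.427, 1.55, 0.221, 1.138, -0.21], TCP at [0.145, 0.634, 0.249] pointing down, gripper open.
Joint ranges: [-2.88, 2.88], [-0.31, 2.03], [-1.54, 1.56], [0.2, 2.42], [-1.41, 4.55], [0.19, 2.02], [-2.57, 2.57]. Speed limits (rad/s): [2.57, 2.57, 3.14, 3.14, 3.14, 3.14, 3.14].

INTERFACE

Orientations are given as [roll, pitch, yaw] about the fixed x, y, z axes, in that order (R = Rz(yaw) Ry(pitch) Rx(roll)).
In Python, from workcell import status, get_image, manip gives the robot as it stands.
- The arm moves only by the tool carry_out, never from a script. Its argument "deltas" is a list of rows, each a list of 7 numbers: the closure in counts, from 0 (fully open) to 255 (shut), then the shift along the tool's x, y, z in mm, then the turn, a rotation vector about the tool's x, y, z in degrees. A call has 1 to 8 rows; each row is the pose to reach, as a shift and turn from the pose commanded when the call began, along the tool's axes at that moment; what a row does not reach only later rows make up. A row lasts 1/12 s, in which the tool goes at most 41.7 mm and 7.16 degrees, less where a joint would pass 70% of its speed; a pose out of reach is approached as far as the arm can. A call with a gripper value outside its range is refused whole. The fingers move at their own pace and stop on an object; the grip force is fixed at half the most. Time passes only in rows, so rows that repeat a pose let the fingers close. It gives the time, the measured TCP pose, the force and the opening at its end, in the units of the state.
- status.get_state(): the state, without advancing time (a new reading comes with each control period).
- get_image(name): name is "side" or "top" or "wrist"; returns a dict with "color" (480x640x3 uint8, red, green, blue), "camera_matrix" (3x3 intrinsics, pixels), "rvec" (rotation vector, rad) and "tvec" (3), from world to camera coordinates, as OpenCV has them. Camera axes: x right, y down, z forward; pixel columns grow to the right and rows downward; lengths in m; the calibration is good to about 2 mm. A picture is of the moment at which its call begins. There is no depth.
- manip.hand_in(): hands the job in, once; it reports no verdict.
The state is a dict: "t": time; "q": joint angles; "qvel": joint speeds; "tau": joint torques, N m; "tool_pos": TCP position; "orientation": TCP orientation; "contact_force": force on the tool from outside, world axes, zero at the start; "wrist_torque": the same for the moment, N m; "grip_width": finger opening in m.
Only numpy, scipy, OpenCV 4.12 (cv2) and the standard library are available. Lean on these libraries where they do the work, as an engineer would, in place of code of your own. Each camera call takes 0.05 s, during which the arm holds its last target.

TASK

Move the four specimen holders from the black storage rack to the four bays of the aluminium loading rack, in reverse order: as the robot sees them, the holder at the left-hand end of the storage row goes into the right-hand end bay, the second from the left into the second bay from the right, and so on. Each must stand upright on the floor of its bay, near its middle; never let a holder fall over.

Things in the scene. Friction and masses are not known exactly. Their poses are not given: they have to be found in the camera images.
- storage_rack: Fixed black plate 165 x 276 x 12 mm, on the robot's left or right. Four pads stand in a row at x = 0, y = +99, +33, -33, -99 mm, in changing order; a loose lens cap (44 mm wide, 15 high) lies on its ledge at x = 98 mm. Origin: underside, below the row's middle. x points away from the robot, y to the robot's left (within 0.25 rad); plate from x = -39 to +126 mm.
- loading_rack: Fixed aluminium plate, same size, axes, origin and ledge (lens cap too), on the other side of the robot. Four empty square bays in a row at x = 0, y = +99, +33, -33, -99 mm, 60 x 60 mm inside, floor 12 mm above the table, dark steel walls 6 mm thick rising 8 mm above the floor; a dark dot marks each bay's middle.
- holder_disc: Specimen holder with a low flat round top. Dark steel foot 38 mm wide, 10 mm high; black round grip 30 mm wide from 10 to 46 mm up; bare steel head: a disc 26 mm in diameter, from 46 to 52 mm. About 0.15 kg, loose; starts upright at any turn within 3 mm of the middle of its pad, underside 24 mm above the table. Origin: centre of the underside, z up.
- holder_block: Specimen holder with a square block on top. Dark steel foot 38 mm wide, 10 mm high; black round grip 30 mm wide from 10 to 46 mm up; bare steel head: a block 20 x 20 mm, from 46 to 68 mm. About 0.15 kg, loose; starts upright at any turn within 3 mm of the middle of its pad, underside 24 mm above the table. Origin: centre of the underside, z up.
- holder_blade: Specimen holder with an upright thin blade on top. Dark steel foot 38 mm wide, 10 mm high; black round grip 30 mm wide from 10 to 46 mm up; bare steel head: a blade 29 mm long and 6 mm thick, from 46 to 68 mm. About 0.15 kg, loose; starts upright at any turn within 3 mm of the middle of its pad, underside 24 mm above the table. Origin: centre of the underside, z up.
- holder_cone: Specimen holder with a pointed cone on top. Dark steel foot 38 mm wide, 10 mm high; black round grip 30 mm wide from 10 to 46 mm up; bare steel head: a cone 26 mm in diameter at its foot, from 46 to 70 mm. About 0.15 kg, loose; starts upright at any turn within 3 mm of the middle of its pad, underside 24 mm above the table. Origin: centre of the underside, z up.
- pad_round: Fixed storage pad, white plastic, 12 mm thick, outline: a circle 54 mm in diameter. It stands on the storage rack at one of its four places (top 24 mm above the table), and the disc holder starts on it. The pads never move, so they still show the starting order later. Origin: centre of the underside.
- pad_square: Fixed storage pad, white plastic, 12 mm thick, outline: a square 50 x 50 mm. It stands on the storage rack at one of its four places (top 24 mm above the table), and the block holder starts on it. The pads never move, so they still show the starting order later. Origin: centre of the underside.
- pad_cross: Fixed storage pad, white plastic, 12 mm thick, outline: a cross 56 mm over its arms, which are 28 mm wide. It stands on the storage rack at one of its four places (top 24 mm above the table), and the blade holder starts on it. The pads never move, so they still show the starting order later. Origin: centre of the underside.
- pad_hexagon: Fixed storage pad, white plastic, 12 mm thick, outline: roughly a hexagon, 52 mm across. It stands on the storage rack at one of its four places (top 24 mm above the table), and the cone holder starts on it. The pads never move, so they still show the starting order later. Origin: centre of the underside.

How it is judged:
By the outcome, as a careful person would: the job done as asked, in the order asked, and still so for the second after the job is handed in, with the robot touching nothing.
It also fails if it takes over 120 s, if anything falls off the work surface, if the arm or the gripper's body presses on something with over 40 N, if the wrist force passes 120 N, or if a joint passes its speed limit or range.

## Working session

There is one attempt and no reset: what is moved stays moved. The work goes in short steps, Python scripts to look and compute and a tool call to move; the robot and the scene stay as the last step left them, time stands still between calls to the robot, and variables do not carry over. Pictures are saved under pics/ and viewed, and the job is handed in when it is done.

Besides the shell and the picture viewer there is one more tool, called after "Emit:" by a JSON object that holds its "fn" and its "kwargs". carry_out: Moves the arm, as the interface text tells. Its arguments: {"type":"object","properties":{"deltas":{"type":"array","items":{"type":"array","items":{"type":"number"}}}},"required":["deltas"]}

```bash
mkdir -p pics; ls; python3 - <<'E'
from workcell import status, get_image, manip
import cv2
s=status.get_state()
for k,v in s.items(): print(k,v)
for n in("top","side","wrist"):
    d=get_image(n); cv2.imwrite(f"pics/{n}0.png",d["color"][:,:,::-1]); print(n,d["camera_matrix"].tolist(),d["rvec"],d["tvec"])
E
```

```text
pics
t 0.0
q [-1.08182602  0.50184978 -0.42679619  1.55144239  0.22080847  1.13829087
 -0.21028711]
qvel [ 1.28767805e-03  1.29718608e-05 -1.14152275e-03  1.10735262e-03
 -1.24556432e-03 -4.24974241e-04 -4.84507658e-04]
tau [-2.71471372e-04 -5.66580427e+01 -5.81644669e+00 -2.79109383e+01
 -6.87789498e-02  3.08246061e-02  1.83722436e-04]
tool_pos [0.14540437 0.6328583  0.24768071]
orientation [-1.60405024  1.56886481 -1.82974639]
contact_force [0.68960842 0.26374324 0.54486091]
wrist_torque [ 0.00074666  0.05353815 -0.0003403 ]
grip_width 0.09203950541329182
top [[524.0270780511936, 0.0, 322.0812572061643], [0.0, 524.0270780511936, 241.98471469630414], [0.0, 0.0, 1.0]] [ 2.12356385 -2.1567549   0.10494809] [0.02449355 0.53246967 1.02595091]
side [[463.9828916495686, 0.0, 313.42940567162634], [0.0, 463.9828916495686, 243.25774899970787], [0.0, 0.0, 1.0]] [ 0.7154671  -2.54678547  1.19481028] [0.44332691 0.20815607 0.69448442]
wrist [[428.9435056499263, 0.0, 313.4307899690394], [0.0, 428.9435056499263, 232.27457882421643], [0.0, 0.0, 1.0]] [-2.25129525 -1.79421583 -0.28188723] [-0.64793921 -0.04020911  0.39262001]
```

View pics/top0.png

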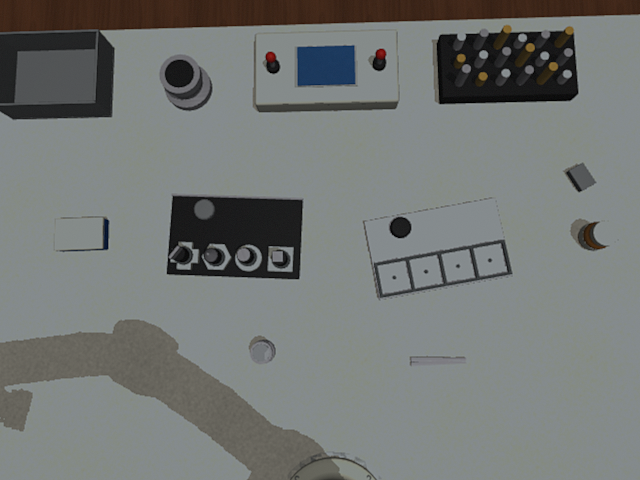

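View pics/side0.png

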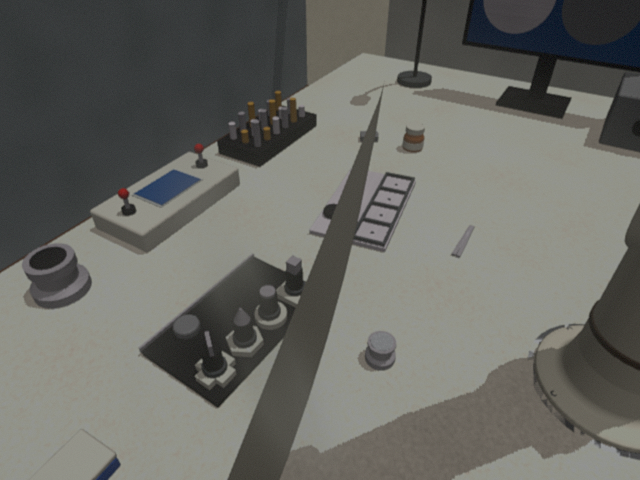

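View pics/wrist0.png

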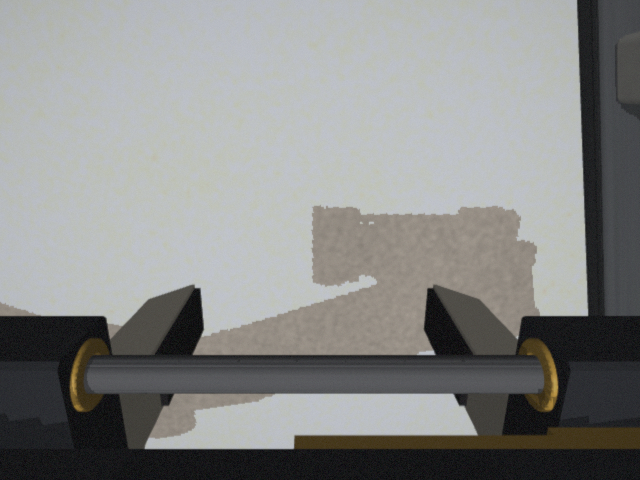

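The top view shows the storage rack on the robot's left. From left to right it holds the blade (≈183,255), cone (≈216,257), disc (≈249,258) and block (≈280,259). The loading rack is on the right, with bay dots from ≈(395,277) to (490,260). The side view is partly blocked by an arm link.

Next I'll measure both racks.

```bash
cat > h.py <<'E'
from workcell import status, get_image, manip
import cv2, numpy as np
from scipy.spatial.transform import Rotation as Ro
def cam(d): 
    R,_=cv2.Rodrigues(np.array(d["rvec"],float)); return np.array(d["camera_matrix"]),R,np.array(d["tvec"],float).ravel()
def cast(d,uv,z):
    K,R,t=cam(d); uv=np.atleast_2d(np.array(uv,float))
    r=np.c_[(uv-[K[0,2],K[1,2]])/[K[0,0],K[1,1]],np.ones(len(uv))]@R
    c=-R.T@t; return c+r*((z-c[2])/r[:,2])[:,None]
def proj(d,X):
    p,_=cv2.projectPoints(np.atleast_2d(np.array(X,float)),np.array(d["rvec"],float),np.array(d["tvec"],float),np.array(d["camera_matrix"]),None); return p[:,0]
E
python3 - <<'E'
from h import *
d=get_image("top"); im=d["color"]; np.save("top0.npy",im)
g=cv2.cvtColor(im,cv2.COLOR_RGB2GRAY)
K,R,t=cam(d); print("cam",-R.T@t)
# storage plate: dark region
m=np.zeros_like(g); m[185:290,155:315]=(g[185:290,155:315]<70)*255
m=cv2.morphologyEx(m,cv2.MORPH_CLOSE,np.ones((25,25)))
c=max(cv2.findContours(m,0,1)[0],key=cv2.contourArea)
q=cv2.boxPoints(cv2.minAreaRect(c)); 
ap=cv2.approxPolyDP(c,6,True)[:,0]; print(ap.tolist())
def rep(q):
    P=cast(d,q,0.012); print(np.round(P,4).tolist(),"sides",np.round(np.linalg.norm(P-np.roll(P,-1,0),axis=1),4), "c",P.mean(0).round(4))
rep(ap if len(ap)==4 else q); rep(q)
# dots
x0,y0,x1,y1=355,185,525,305
crop=cv2.resize(im[y0:y1,x0:x1],None,fx=4.5,fy=4.5,interpolation=cv2.INTER_CUBIC); cv2.imwrite("pics/load.png",crop[:,:,::-1])
crop=cv2.resize(im[185:290,155:315],None,fx=4.5,fy=4.5,interpolation=cv2.INTER_CUBIC); cv2.imwrite("pics/stor.png",crop[:,:,::-1])
dk=(g<100).astype(np.uint8)*255; dk[:230]=0; dk[:,:370]=0; dk[:,520:]=0; dk[305:]=0
n,l,st,ce=cv2.connectedComponentsWithStats(dk)
for i in range(1,n): print(st[i],ce[i],cast(d,ce[i],.012).round(4))
E
```

```text
cam [ 0.39620558 -0.01547501  1.08603905]
[[173, 196], [167, 273], [298, 278], [301, 200]]
[[0.6391, 0.3304, 0.012], [0.4766, 0.3392, 0.012], [0.4621, 0.0674, 0.012], [0.6251, 0.0598, 0.012]] sides [0.1628 0.2722 0.1632 0.2709] c [0.5507 0.1992 0.012 ]
[[0.4752, 0.3397, 0.012], [0.6419, 0.3376, 0.012], [0.6256, 0.0576, 0.012], [0.4607, 0.065, 0.012]] sides [0.1667 0.2805 0.165  0.2751] c [0.5508 0.2    0.012 ]
[390 230  21   8 134] [399.95522388 232.94776119] [[ 0.5517 -0.144   0.012 ]]
[ 370  240  142   58 1545] [440.67572816 268.20453074] [[ 0.4776 -0.2243  0.012 ]]
[488 258   4   4  13] [489.38461538 259.61538462] [[ 0.4935 -0.3237  0.012 ]]
[456 264   4   4  11] [457.54545455 265.63636364] [[ 0.4823 -0.2587  0.012 ]]
[424 270   4   4  13] [425.53846154 271.15384615] [[ 0.472  -0.1934  0.012 ]]
[392 276   4   3  10] [393.8 277. ] [[ 0.4611 -0.1286  0.012 ]]
[379 299   1   1   1] [379. 299.] [[ 0.4169 -0.0972  0.012 ]]
```

View pics/load.png

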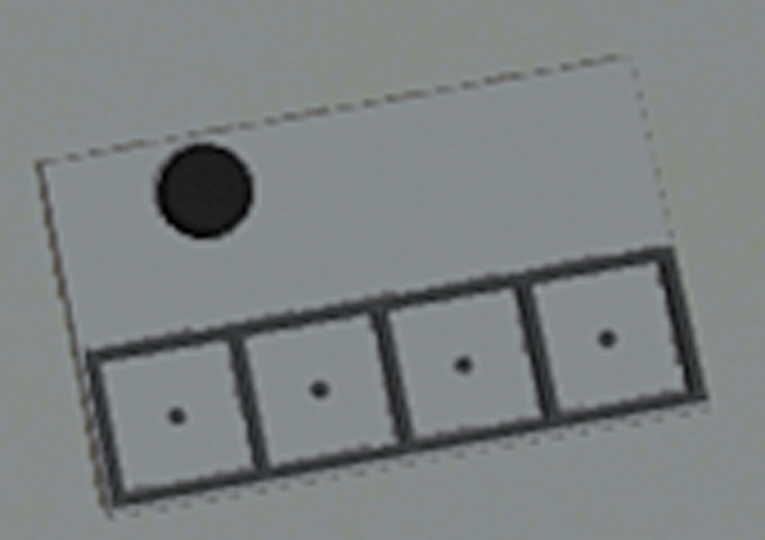

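View pics/stor.png

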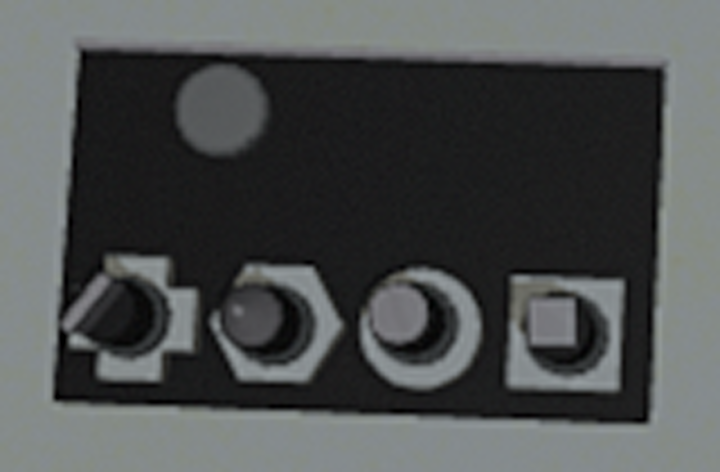

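```bash
cat >> h.py <<'E'
SY=-0.053; SM=np.array([0.5073,0.2019])
LY=0.165; LM=np.array([0.4773,-0.2261])
def spot(rack,yy):
    M,a=(SM,SY) if rack=='s' else (LM,LY)
    return M+yy*np.array([-np.sin(a),np.cos(a)])
def delta(xy,z,jaw):
    """xy,z target TCP; jaw: world yaw of tool y axis (mod pi picks nearest)"""
    s=status.get_state(); R=Ro.from_euler('xyz',s["orientation"]).as_matrix(); p=np.array(s["tool_pos"])
    out=[]
    for j in (jaw,jaw+np.pi):
        x=np.array([0,0,-1.]); y=np.array([np.cos(j),np.sin(j),0]); T=np.c_[x,y,np.cross(x,y)]
        rv=Ro.from_matrix(R.T@T).as_rotvec(degrees=True); out.append(rv)
    sh=R.T@(np.array([*xy,z])-p)*1000
    print("t",round(s["t"],2),"pos",p.round(4),"jaw yaw",round(np.arctan2(R[1,1],R[0,1]),3),"grip",round(s["grip_width"],4),"F",np.round(s["contact_force"],1))
    print("q",np.round(s["q"],2),"xdir",R[:,0].round(3))
    print("shift",sh.round(1)); [print("turn",o.round(1)) for o in sorted(out,key=np.linalg.norm)]
E
python3 - <<'E'
from h import *
import numpy as np
for y in(.099,.033,-.033,-.099): print('s',y,spot('s',y).round(4),'l',spot('l',y).round(4))
d=get_image("top")
print("pad sq",cast(d,(280.7,259.2),.024).round(4))
delta(spot('s',-.099),.25,SY)
E
```

```text
s 0.099 [0.5125 0.3008] l [ 0.461  -0.1284]
s 0.033 [0.509  0.2349] l [ 0.4719 -0.1935]
s -0.033 [0.5056 0.1689] l [ 0.4827 -0.2587]
s -0.099 [0.5021 0.103 ] l [ 0.4936 -0.3238]
pad sq [[0.5002 0.1015 0.024 ]]
t 0.25 pos [0.1455 0.6332 0.2482] jaw yaw 1.345 grip 0.0916 F [-0.6  0.3 -0.5]
q [-1.08  0.5  -0.43  1.55  0.22  1.14 -0.21] xdir [-0.    -0.001 -1.   ]
shift [  -1.4 -436.9  466.2]
turn [80.1  0.   0. ]
turn [-99.9  -0.    0. ]
```

Emit:
{"fn": "carry_out", "kwargs": {"deltas": [[0, 0, -218, 233, 40, 0, 0], [0, 0, -218, 233, 40, 0, 0], [0, 0, -218, 233, 40, 0, 0], [0, 0, -218, 233, 40, 0, 0], [0, 0, -218, 233, 40, 0, 0], [0, 0, -218, 233, 40, 0, 0], [0, 0, -218, 233, 40, 0, 0], [0, 0, -218, 233, 40, 0, 0]]}}

```text
t: 0.92
tool_pos: [0.3261, 0.3649, 0.2488]
orientation: [-0.049, 1.569, -0.977]
contact_force: [1.1, 0.8, 0.1]
grip_width: 0.0919
```

```bash
python3 -c "
from h import *
delta(spot('s',-.099),.25,SY)"
```

```text
t 0.92 pos [0.3261 0.3649 0.2488] jaw yaw 0.643 grip 0.0919 F [1.1 0.8 0.1]
q [-0.71  0.19 -0.21  1.95  0.05  1.01 -0.3 ] xdir [ 0.001 -0.001 -1.   ]
shift [ -0.7 -16.1 315.1]
turn [39.9  0.1 -0. ]
turn [-1.401e+02  0.000e+00  1.000e-01]
```

Emit:
{"fn": "carry_out", "kwargs": {"deltas": [[0, -1, -16, 315, 40, 0, 0], [0, -1, -16, 315, 40, 0, 0], [0, -1, -16, 315, 40, 0, 0], [0, -1, -16, 315, 40, 0, 0], [0, -1, -16, 315, 40, 0, 0], [0, -1, -16, 315, 40, 0, 0], [0, -1, -16, 315, 40, 0, 0], [0, -1, -16, 315, 40, 0, 0]]}}

```text
t: 1.58
tool_pos: [0.5031, 0.1029, 0.2501]
orientation: [0.899, 1.568, -0.728]
contact_force: [0.8, 0.0, -0.5]
grip_width: 0.0919
```

```bash
python3 -c "
from h import *
delta(spot('s',-.099),.25,SY)
d=get_image('wrist'); cv2.imwrite('pics/w1.png',d['color'][:,:,::-1])
s=status.get_state()
for y in (.099,.033,-.033,-.099):
  p=spot('s',y); print(y,proj(d,[[*p,.024],[*p,.034],[*p,.07]]).round(0).tolist())
"
```

```text
t 1.58 pos [0.5031 0.1029 0.2501] jaw yaw -0.056 grip 0.0919 F [ 0.8  0.  -0.5]
q [-0.35  0.22  0.1   1.9  -0.02  1.01 -0.29] xdir [ 0.002 -0.002 -1.   ]
shift [ 0.1 -1.  -0.1]
turn [-0.2  0.1 -0.1]
turn [ 1.798e+02 -2.000e-01 -1.000e-01]
0.099 [[310.0, -76.0], [310.0, -82.0], [309.0, -104.0]]
0.033 [[310.0, 25.0], [310.0, 23.0], [310.0, 15.0]]
-0.033 [[311.0, 114.0], [311.0, 115.0], [310.0, 118.0]]
-0.099 [[311.0, 194.0], [311.0, 196.0], [311.0, 207.0]]
```

View pics/w1.png

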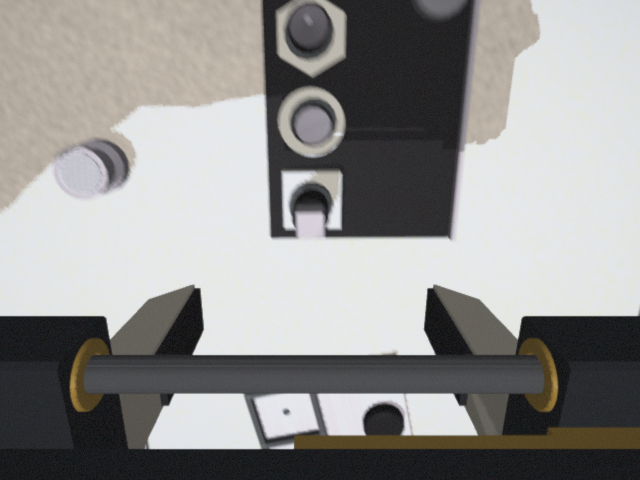

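The wrist view shows the square pad with the block holder at ≈(311,199), the round pad at ≈(311,122) and the hex pad at ≈(311,35). These are 5–10 px lower than predicted, so I'll re-measure the pad outlines in both views.

```bash
python3 - <<'E'
from h import *
def pads(name,box,thr,zz=.024):
    d=get_image(name); g=cv2.cvtColor(d["color"],cv2.COLOR_RGB2GRAY)
    x0,y0,x1,y1=box; m=np.zeros_like(g); m[y0:y1,x0:x1]=(g[y0:y1,x0:x1]>thr)*255
    for c in cv2.findContours(m,0,cv2.CHAIN_APPROX_NONE)[0]:
        h=cv2.convexHull(c); 
        if cv2.contourArea(h)<200: continue
        M=cv2.moments(h); u=(M['m10']/M['m00'],M['m01']/M['m00'])
        P=cast(d,h[:,0],zz); (cx,cy),_,_=r=cv2.minAreaRect((P[:,:2]*1000).astype(np.float32))
        print(name,np.round(u,1),"cast",cast(d,u,zz)[0].round(4),"box c",round(cx,1),round(cy,1),np.round(r[1],1))
pads("top",(170,240,298,274),100)
pads("wrist",(270,0,458,236),120)
d=get_image("wrist"); K,R,t=cam(d); s=status.get_state(); p=np.array(s["tool_pos"])
print("cam",-R.T@t,"rel tcp",-R.T@t-p,"tcp px",proj(d,[p,p-[0,0,.022]]).round(1).tolist(), "axis",R[2].round(3))
E
```

```text
top [286.  258.9] cast [0.5008 0.0906 0.024 ] box c 500.6 90.7 [26.8 49.7]
top [214.1 256.7] cast [0.5077 0.2385 0.024 ] box c 508.2 237.1 [150.6  68.2]
wrist [309.4 196.6] cast [0.5006 0.1    0.024 ] box c 500.6 99.1 [51.4 50.7]
wrist [386.2 206. ] cast [0.5668 0.0877 0.024 ] box c 548.7 98.8 [ 73.2 166.3]
wrist [308.6 118.1] cast [0.5041 0.1656 0.024 ] box c 503.9 165.0 [53.7 53.3]
wrist [307.9  31.7] cast [0.5075 0.2297 0.024 ] box c 507.3 226.5 [50. 52.]
cam [0.50709136 0.1896101  0.38519574] rel tcp [0.00626773 0.08210874 0.13568372] tcp px [[308.8, 331.4], [309.3, 302.8]] axis [-0.017 -0.312 -0.95 ]
```

```bash
sed -i 's/SM=np.array(\[0.5073,0.2019\])/SM=np.array([0.5058,0.1994])/' h.py; python3 -c "
from h import *
delta(spot('s',-.099),.13,SY)"
```

```text
t 1.78 pos [0.5008 0.1075 0.2495] jaw yaw -0.053 grip 0.0922 F [-0.1 -0.4 -0.1]
q [-0.35  0.22  0.1   1.91 -0.03  1.01 -0.29] xdir [-0.001  0.    -1.   ]
shift [119.5   0.2   7. ]
turn [-0. -0.  0.]
turn [1.8e+02 1.0e-01 0.0e+00]
```

Emit:
{"fn": "carry_out", "kwargs": {"deltas": [[0, 40, 0, 7, 0, 0, 0], [0, 80, 0, 7, 0, 0, 0], [0, 119, 0, 7, 0, 0, 0], [0, 119, 0, 7, 0, 0, 0], [0, 119, 0, 7, 0, 0, 0], [0, 119, 0, 7, 0, 0, 0]]}}

```text
t: 2.28
tool_pos: [0.5013, 0.1023, 0.1324]
orientation: [2.157, 1.569, 0.536]
contact_force: [0.3, 0.9, 1.4]
grip_width: 0.0918
```

```bash
python3 - <<'E'
from h import *
d=get_image("wrist"); cv2.imwrite('pics/w2.png',d['color'][:,:,::-1])
e=get_image("side"); cv2.imwrite('pics/s2.png',e['color'][:,:,::-1])
delta(spot('s',-.099),.063,SY)
p=spot('s',-.099); print(proj(d,[[*p,.024],[*p,.07],[*p,.092]]).round(0).tolist())
E
```

```text
t 2.38 pos [0.5024 0.102  0.1334] jaw yaw -0.05 grip 0.0917 F [-0.5  0.4  0.3]
q [-0.33  0.38  0.09  2.01 -0.05  0.75 -0.26] xdir [ 0.005  0.002 -1.   ]
shift [70.4 -2.1  1.7]
turn [ 0.2 -0.1 -0.3]
turn [-179.8    0.4   -0.2]
[[311.0, 242.0], [311.0, 272.0], [311.0, 291.0]]
```

View pics/w2.png

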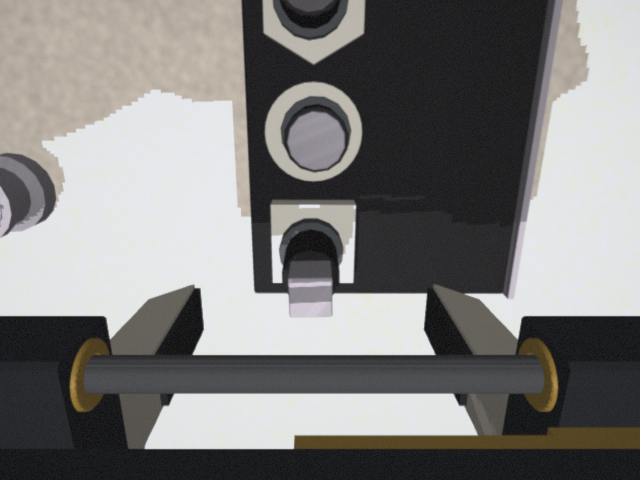

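View pics/s2.png

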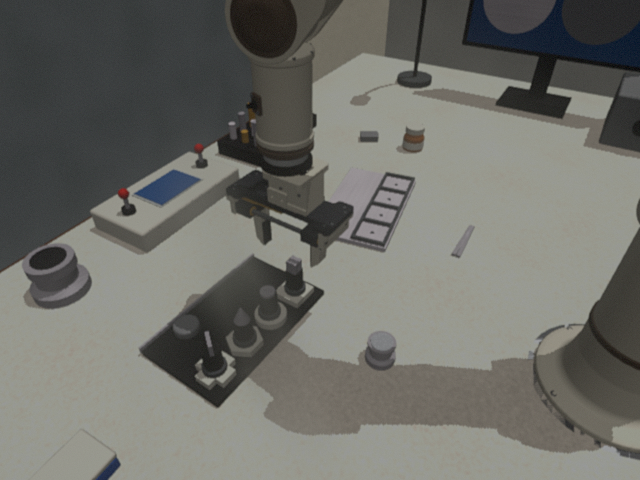

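Wrist view: the block's top is centred at (311,297), about 6 px (≈3 mm) toward -y of the prediction. The pad centre (313,242) matches. The side view shows the jaws open across the row, clear of the neighbours. I'll descend with a 4 mm z shift and grip.

Emit:
{"fn": "carry_out", "kwargs": {"deltas": [[0, 0, -2, 4, 0, 0, 0], [0, 25, -2, 4, 0, 0, 0], [0, 50, -2, 4, 0, 0, 0], [0, 70, -2, 4, 0, 0, 0], [0, 70, -2, 4, 0, 0, 0], [0, 70, -2, 4, 0, 0, 0], [0, 70, -2, 4, 0, 0, 0]]}}

```text
t: 2.97
tool_pos: [0.4995, 0.0971, 0.0624]
orientation: [1.876, 1.568, 0.254]
contact_force: [0.3, 0.4, 0.7]
grip_width: 0.0919
```

```bash
python3 - <<'E'
from h import *
e=get_image("side"); cv2.imwrite('pics/s3.png',cv2.resize(e['color'][150:350,180:400,::-1],None,fx=3,fy=3))
delta(spot('s',-.099),.063,SY)
E
```

```text
t 3.02 pos [0.4998 0.0972 0.0626] jaw yaw -0.051 grip 0.0916 F [ 0.4  0.1 -0.2]
q [-0.31  0.5   0.08  2.05 -0.07  0.6  -0.24] xdir [ 0.003  0.001 -1.   ]
shift [-0.4  0.6 -3.4]
turn [ 0.1 -0.1 -0.2]
turn [-1.799e+02  3.000e-01 -1.000e-01]
```

View pics/s3.png

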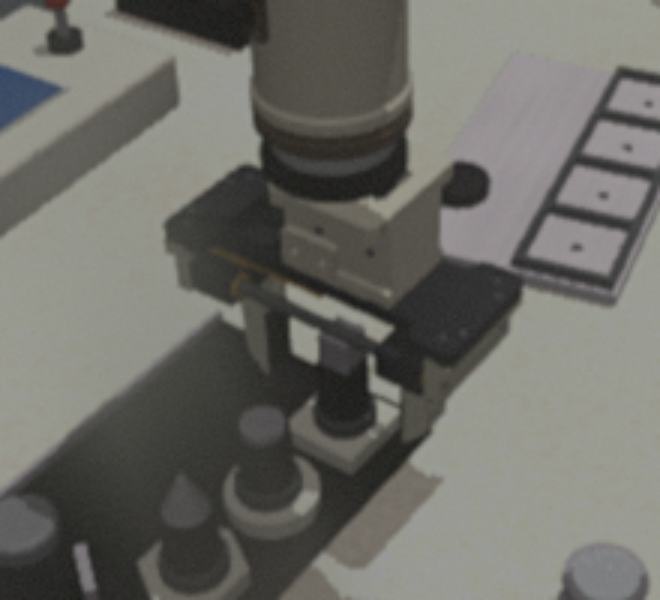

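Emit:
{"fn": "carry_out", "kwargs": {"deltas": [[80, 0, 0, 0, 0, 0, 0], [140, 0, 0, 0, 0, 0, 0], [200, 0, 0, 0, 0, 0, 0], [255, 0, 0, 0, 0, 0, 0], [255, 0, 0, 0, 0, 0, 0], [255, 0, 0, 0, 0, 0, 0], [255, 0, 0, 0, 0, 0, 0], [255, 0, 0, 0, 0, 0, 0]]}}

```text
t: 3.68
tool_pos: [0.4982, 0.097, 0.0606]
orientation: [-1.306, 1.571, -2.928]
contact_force: [-0.2, 0.3, -0.1]
grip_width: 0.043
```

Emit:
{"fn": "carry_out", "kwargs": {"deltas": [[255, 0, 0, 0, 0, 0, 0], [255, 0, 0, 0, 0, 0, 0], [255, -5, 0, 0, 0, 0, 0], [255, -20, 0, 0, 0, 0, 0], [255, -50, 0, 0, 0, 0, 0], [255, -90, 0, 0, 0, 0, 0], [255, -120, 0, 0, 0, 0, 0], [255, -120, 0, 0, 0, 0, 0]]}}

```text
t: 4.35
tool_pos: [0.5022, 0.0978, 0.187]
orientation: [1.893, 1.56, 0.271]
contact_force: [0.9, 1.0, -2.2]
grip_width: 0.0293
```

```bash
python3 - <<'E'
from h import *
for i in range(2): d=get_image("wrist")
cv2.imwrite('pics/w4.png',d['color'][:,:,::-1])
delta(spot('l',.099),.18,LY)
E
```

```text
t 4.45 pos [0.499  0.0972 0.1821] jaw yaw -0.051 grip 0.0294 F [-0.1 -0.5 -2.3]
q [-0.33  0.3   0.1   1.98 -0.04  0.86 -0.26] xdir [ 0.003  0.001 -1.   ]
shift [  1.7 -26.4 227.3]
turn [-12.4  -0.   -0.2]
turn [ 1.676e+02 -2.000e-01  1.000e-01]
```

View pics/w4.png

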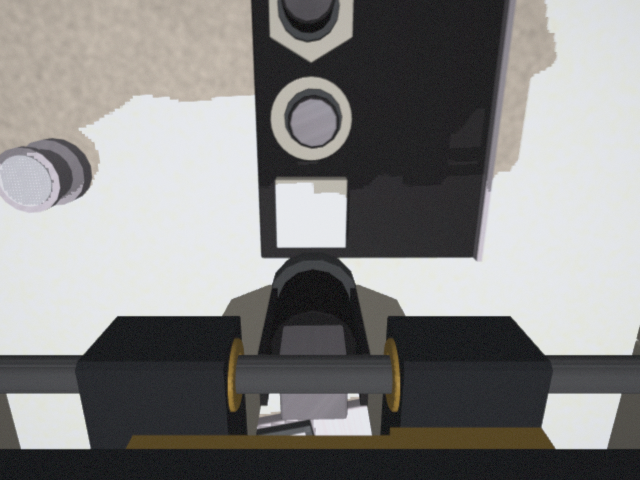

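The block holder is held (opening 29.4 mm) and the square pad is empty at (311,213). I'll carry it over to the left-end bay of the loading rack.

Emit:
{"fn": "carry_out", "kwargs": {"deltas": [[255, 0, -3, 30, -3, 0, 0], [255, 0, -8, 70, -6, 0, 0], [255, 0, -13, 110, -9, 0, 0], [255, 0, -18, 150, -12, 0, 0], [255, 1, -22, 190, -12, 0, 0], [255, 1, -26, 215, -12, 0, 0], [255, 2, -26, 227, -12, 0, 0], [255, 2, -26, 227, -12, 0, 0]]}}

```text
t: 5.12
tool_pos: [0.4582, -0.132, 0.1768]
orientation: [-1.503, 1.567, -2.922]
contact_force: [0.6, 0.2, -2.2]
grip_width: 0.0294
```

Emit:
{"fn": "carry_out", "kwargs": {"deltas": [[255, 30, 0, 0, 0, 0, 0], [255, 60, 0, 0, 0, 0, 0], [255, 80, 0, 0, 0, 0, 0], [255, 80, 0, 0, 0, 0, 0], [255, 80, 0, 0, 0, 0, 0]]}}

```text
t: 5.53
tool_pos: [0.459, -0.1269, 0.097]
orientation: [-1.978, 1.566, 2.894]
contact_force: [1.1, -0.6, -1.1]
grip_width: 0.0295
```

```bash
python3 - <<'E'
from h import *
d=get_image("wrist"); d=get_image("wrist")
cv2.imwrite('pics/w5.png',d['color'][:,:,::-1])
e=get_image("side"); cv2.imwrite('pics/s5.png',e['color'][60:360,280:580,::-1].repeat(2,0).repeat(2,1))
delta(spot('l',.099),.05,LY)
g=cv2.cvtColor(d["color"],cv2.COLOR_RGB2GRAY)
for y in(.099,.033,-.033,-.099): print(y, proj(d,[*spot('l',y),.012]).round(0))
E
```

```text
t 5.68 pos [ 0.4617 -0.1281  0.0997] jaw yaw 0.159 grip 0.0294 F [ 0.  -0.2 -1.6]
q [ 0.07  0.39  0.17  2.1  -0.11  0.65  0.47] xdir [ 0.002 -0.    -1.   ]
shift [49.7 -0.8  0.2]
turn [-0.3  0.  -0.1]
turn [179.7  -0.2  -0. ]
0.099 [[314. 253.]]
0.033 [[314. 356.]]
-0.033 [[315. 443.]]
-0.099 [[315. 519.]]
```

View pics/w5.png

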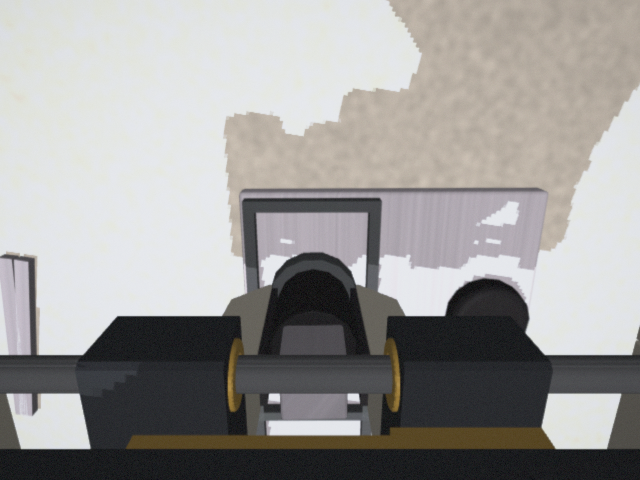

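View pics/s5.png

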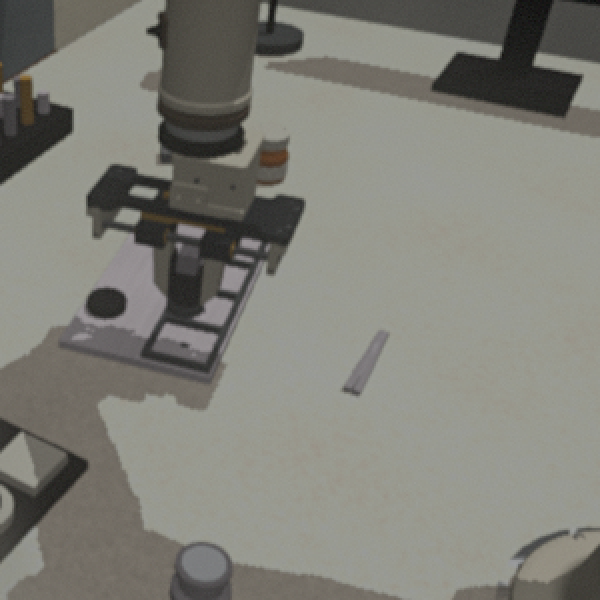

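```bash
python3 - <<'E'
from h import *
d=get_image("wrist")
a=LY; X=np.array([np.cos(a),np.sin(a)]); 
for dx,dy in((-.036,.135),(.036,.135)): print(proj(d,[*(spot('l',dy)+dx*X),.020]).round(1))
P=cast(d,[(242,199),(381,199)],.020); print(P.round(4), np.linalg.norm(P[1]-P[0]), ((P[0]+P[1])/2+np.r_[-.036*-np.sin(a),-.036*np.cos(a),0]).round(4))
E
```

```text
[[240.2 191.1]]
[[380.8 190.2]]
[[ 0.421  -0.1028  0.02  ]
 [ 0.4917 -0.0915  0.02  ]] 0.07161522599319675 [ 0.4622 -0.1327  0.02  ]
```

```bash
python3 - <<'E'
from h import *
d=get_image("wrist"); im=d["color"]
p=np.array(status.get_state()["tool_pos"]); un=.024+p[2]-.0616
print("tcp",p.round(4))
crop=im[235:440,230:400]; cv2.imwrite('pics/w6.png',cv2.resize(crop,None,fx=4,fy=2.9,interpolation=cv2.INTER_CUBIC)[:,:,::-1])
cv2.imwrite('pics/w6.png',cv2.resize(cv2.convertScaleAbs(crop,alpha=2.2,beta=10),None,fx=2.9,fy=2.9,interpolation=cv2.INTER_CUBIC)[:,:,::-1])
print("foot edge",cast(d,[(314,253)],un).round(4),cast(d,[(314,253)],un+.01).round(4))
print("block far edge",cast(d,[(314,418)],un+.068).round(4))
E
```

```text
tcp [ 0.4619 -0.1283  0.1   ]
foot edge [[ 0.4598 -0.1106  0.0624]] [[ 0.4592 -0.1068  0.0724]]
block far edge [[ 0.4639 -0.1373  0.1304]]
```

View pics/w6.png

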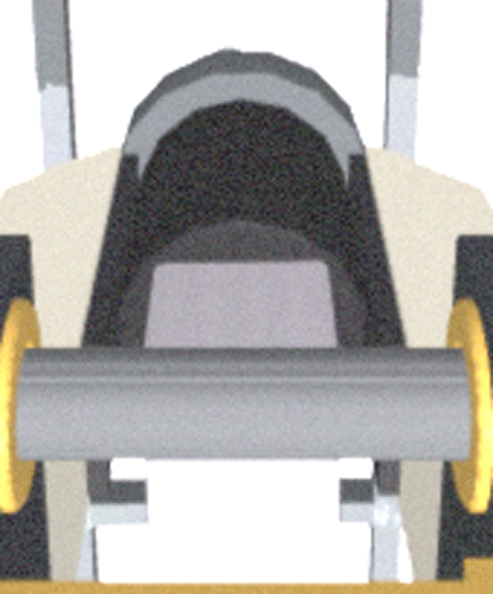

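Relative to the foot edge (row ≈252), the bay walls in the wrist view put the bay centre about 3 mm further toward -y than the holder. I'll lower with a 3 mm correction.

Emit:
{"fn": "carry_out", "kwargs": {"deltas": [[255, 0, 0, 3, 0, 0, 0], [255, 20, 0, 3, 0, 0, 0], [255, 40, 0, 3, 0, 0, 0], [255, 46, 0, 3, 0, 0, 0], [255, 49, 0, 3, 0, 0, 0], [255, 49, 0, 3, 0, 0, 0], [255, 49, 0, 3, 0, 0, 0]]}}

```text
t: 6.37
tool_pos: [0.4617, -0.1316, 0.0504]
orientation: [1.173, 1.57, -0.239]
contact_force: [0.2, -0.2, -1.7]
grip_width: 0.0293
```

```bash
python3 - <<'E'
from h import *
d=get_image("wrist"); d=get_image("wrist")
cv2.imwrite('pics/w7.png',d['color'][:,:,::-1])
delta(spot('l',.099),.05,LY)
P=cast(d,[(242,199),(381,199)],.020)
E
```

```text
t 6.47 pos [ 0.462  -0.1316  0.0506] jaw yaw 0.158 grip 0.0294 F [-0.1  0.3 -1.3]
q [ 0.1   0.49  0.15  2.12 -0.13  0.55  0.5 ] xdir [ 0.002 -0.    -1.   ]
shift [ 0.6 -0.4 -3.2]
turn [-0.4  0.  -0.1]
turn [ 1.796e+02 -1.000e-01 -1.000e-01]
```

View pics/w7.png

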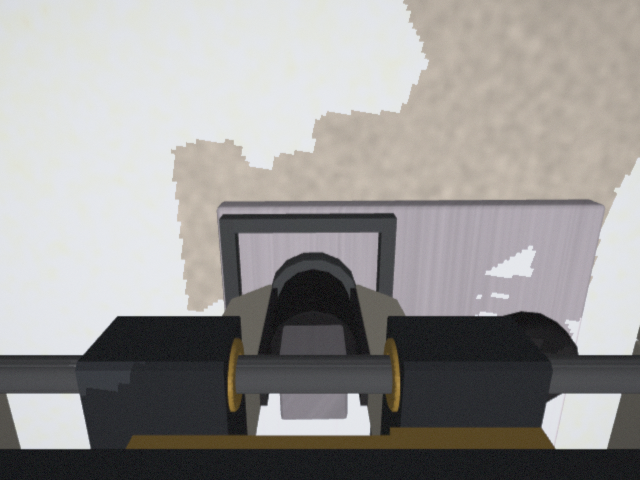

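The foot (272–354, row 253) sits about 5 px right of the bay centre at 308. Along the row the gap is about 9 mm or more. I'll shift -2 mm and touch down.

Emit:
{"fn": "carry_out", "kwargs": {"deltas": [[255, 0, -2, 0, 0, 0, 0], [255, 0, -2, 0, 0, 0, 0], [255, 1, -2, 0, 0, 0, 0], [255, 1, -2, 0, 0, 0, 0], [255, 1, -2, 0, 0, 0, 0]]}}

```text
t: 6.88
tool_pos: [0.4592, -0.1316, 0.0487]
orientation: [-3.126, 1.571, 1.745]
contact_force: [0.5, -0.0, -1.8]
grip_width: 0.0294
```

Emit:
{"fn": "carry_out", "kwargs": {"deltas": [[255, 1, 0, 0, 0, 0, 0], [255, 1, 0, 0, 0, 0, 0], [255, 1, 0, 0, 0, 0, 0]]}}

```text
t: 7.13
tool_pos: [0.4593, -0.1317, 0.0486]
orientation: [2.579, 1.57, 1.166]
contact_force: [-2.8, 1.2, 10.9]
grip_width: 0.0296
```

Emit:
{"fn": "carry_out", "kwargs": {"deltas": [[255, -0.5, 0, 0, 0, 0, 0], [180, -0.5, 0, 0, 0, 0, 0], [120, -0.5, 0, 0, 0, 0, 0], [60, -0.5, 0, 0, 0, 0, 0], [0, -0.5, 0, 0, 0, 0, 0], [0, -0.5, 0, 0, 0, 0, 0], [0, -0.5, 0, 0, 0, 0, 0], [0, -0.5, 0, 0, 0, 0, 0]]}}

```text
t: 7.8
tool_pos: [0.4592, -0.1316, 0.0481]
orientation: [-1.738, 1.571, 3.133]
contact_force: [-0.2, 0.5, -0.4]
grip_width: 0.0645
```

Emit:
{"fn": "carry_out", "kwargs": {"deltas": [[0, 0, 0, 0, 0, 0, 0], [0, -10, 0, 0, 0, 0, 0], [0, -40, 0, 0, 0, 0, 0], [0, -80, 0, 0, 0, 0, 0], [0, -120, 0, 0, 0, 0, 0], [0, -150, 0, 0, 0, 0, 0], [0, -150, 0, 0, 0, 0, 0], [0, -150, 0, 0, 0, 0, 0]]}}

```text
t: 8.47
tool_pos: [0.4608, -0.132, 0.201]
orientation: [1.291, 1.565, -0.122]
contact_force: [-0.6, 0.7, -0.2]
grip_width: 0.0922
```

```bash
python3 - <<'E'
from h import *
d=get_image("wrist"); d=get_image("wrist")
cv2.imwrite('pics/w8.png',d['color'][:,:,::-1])
delta(spot('s',-.033),.2,SY)
for y in(.099,.033,-.033,-.099): print(y, proj(d,[*spot('l',y),.012]).round(0))
E
```

```text
t 8.57 pos [ 0.4586 -0.1314  0.1981] jaw yaw 0.158 grip 0.0919 F [ 0.1  0.2 -0.7]
q [ 0.05  0.23  0.2   2.04 -0.06  0.88  0.44] xdir [-0.  0. -1.]
shift [  -1.8   91.8 -287. ]
turn [12.1 -0.   0. ]
turn [-167.9   -0.    -0. ]
0.099 [[315. 202.]]
0.033 [[316. 280.]]
-0.033 [[316. 349.]]
-0.099 [[316. 411.]]
```

View pics/w8.png

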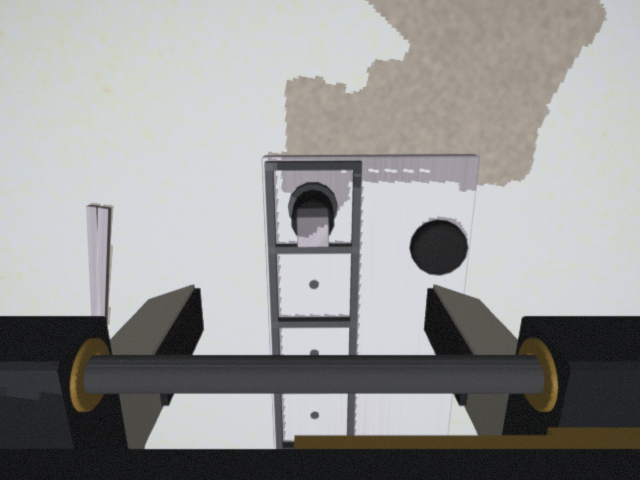

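```bash
python3 - <<'E'
from h import *
d=get_image("wrist"); g=cv2.cvtColor(d["color"],cv2.COLOR_RGB2GRAY)
out=[]
for v in(284,353,415):
    sub=g[v-8:v+9,304:326]; m=(sub<120)
    ys,xs=np.nonzero(m); u=(xs.mean()+304,ys.mean()+v-8); P=cast(d,u,.012)[0]; out.append(P); print(np.round(u,1),m.sum(),P.round(4))
e=cast(d,[(312.5,182)],.012)[0]; print("foot edge",e.round(4),"centre",(e+.019*np.array([.164,-.986,0])).round(4), "bay1 expected",(out[0]+(out[0]-out[1])).round(4))
E
cat > topchk.py <<'E'
from h import *
import sys
d=get_image("top"); im=d["color"]
cv2.imwrite(sys.argv[1],cv2.resize(im[185:305,355:525],None,fx=4.5,fy=4.5,interpolation=cv2.INTER_CUBIC)[:,:,::-1])
E
```

```text
[315.1 285.4] 57 [ 0.4709 -0.1979  0.012 ]
[314.6 357.3] 179 [ 0.4815 -0.266   0.012 ]
[315.7 416.3] 41 [ 0.4924 -0.3281  0.012 ]
foot edge [ 0.4553 -0.1131  0.012 ] centre [ 0.4584 -0.1318  0.012 ] bay1 expected [ 0.4603 -0.1298  0.012 ]
```

```bash
sed -i 's/SM=np.array(.*)/SM=np.array([0.5058,0.1985])/; s/LM=np.array(.*)/LM=np.array([0.4763,-0.2304])/' h.py; sed -n 12,16p h.py; python3 -c "
from h import *
delta(spot('s',-.033),.16,SY)"
```

```text
SY=-0.053; SM=np.array([0.5058,0.1985])
LY=0.165; LM=np.array([0.4763,-0.2304])
def spot(rack,yy):
    M,a=(SM,SY) if rack=='s' else (LM,LY)
    return M+yy*np.array([-np.sin(a),np.cos(a)])
t 8.62 pos [ 0.4582 -0.1314  0.1974] jaw yaw 0.158 grip 0.0917 F [ 0.8 -0.2 -0.3]
q [ 0.05  0.23  0.2   2.04 -0.06  0.88  0.44] xdir [-0.002  0.    -1.   ]
shift [  37.5   92.1 -286. ]
turn [12.1 -0.   0.1]
turn [-167.9   -0.2   -0. ]
```

Emit:
{"fn": "carry_out", "kwargs": {"deltas": [[0, 0, 12, -38, 3, 0, 0], [0, 0, 24, -76, 6, 0, 0], [0, 0, 37, -115, 9, 0, 0], [0, 0, 49, -153, 12, 0, 0], [0, 5, 61, -191, 12, 0, 0], [0, 15, 73, -229, 12, 0, 0], [0, 25, 84, -265, 12, 0, 0], [0, 35, 92, -286, 12, 0, 0]]}}

```text
t: 9.28
tool_pos: [0.5035, 0.1702, 0.1612]
orientation: [-1.902, 1.568, 2.764]
contact_force: [-0.2, 0.5, -0.8]
grip_width: 0.0922
```

Emit:
{"fn": "carry_out", "kwargs": {"deltas": [[0, 15, 0, 0, 0, 0, 0], [0, 30, 0, 0, 0, 0, 0], [0, 30, 0, 0, 0, 0, 0], [0, 30, 0, 0, 0, 0, 0]]}}

```text
t: 9.62
tool_pos: [0.5032, 0.1645, 0.1312]
orientation: [-1.128, 1.566, -2.75]
contact_force: [0.9, 0.3, -0.1]
grip_width: 0.0915
```

```bash
cat > over.py <<'E'
from h import *
import sys
y=float(sys.argv[1]); 
d=get_image("wrist"); d=get_image("wrist")
cv2.imwrite(sys.argv[2],d['color'][:,:,::-1])
delta(spot('s',y),.063,SY)
p=spot('s',y)
for z in (.024,.070,.076,.092): print(z,proj(d,[*p,z]).round(1))
E
python3 over.py -.033 pics/w9.png
```

```text
t 9.72 pos [0.5049 0.1647 0.1331] jaw yaw -0.052 grip 0.0918 F [0.3 0.1 0.1]
q [-0.41  0.41  0.05  1.96 -0.03  0.78 -0.39] xdir [-0.001 -0.    -1.   ]
shift [70.1 -0.9 -0.8]
turn [0.1 0.  0. ]
turn [-1.799e+02 -1.000e-01  0.000e+00]
0.024 [[312.5 236.9]]
0.07 [[312.  266.8]]
0.076 [[312.  271.6]]
0.092 [[311.8 285.9]]
```

View pics/w9.png

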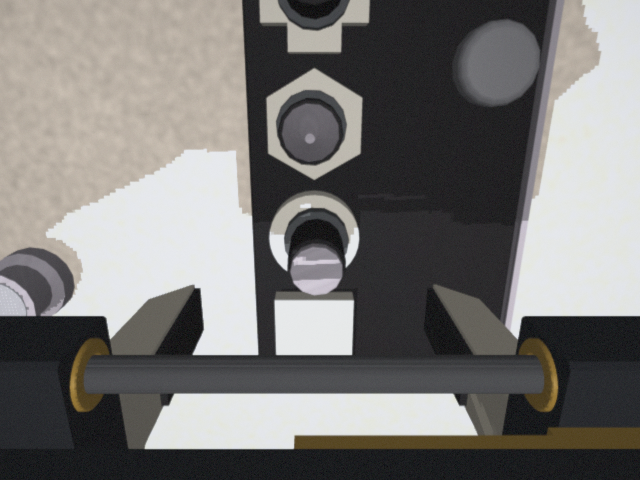

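The disc top is at (316,269) against a predicted (312,272), so it's within 2 mm. The pad at (314,237) agrees. Descending.

Emit:
{"fn": "carry_out", "kwargs": {"deltas": [[0, 20, 1, -1, 0, 0, 0], [0, 45, 1, -1, 0, 0, 0], [0, 65, 1, -1, 0, 0, 0], [0, 70, 1, -1, 0, 0, 0], [0, 70, 1, -1, 0, 0, 0], [0, 70, 1, -1, 0, 0, 0], [100, 70, 1, -1, 0, 0, 0], [200, 70, 1, -1, 0, 0, 0]]}}

```text
t: 10.38
tool_pos: [0.5073, 0.1666, 0.0647]
orientation: [2.013, 1.568, 0.391]
contact_force: [0.4, -0.4, -0.3]
grip_width: 0.083
```

Emit:
{"fn": "carry_out", "kwargs": {"deltas": [[255, 0, 0, 0, 0, 0, 0], [255, 0, 0, 0, 0, 0, 0], [255, 0, 0, 0, 0, 0, 0], [255, 0, 0, 0, 0, 0, 0], [255, 0, 0, 0, 0, 0, 0], [255, 0, 0, 0, 0, 0, 0], [255, 0, 0, 0, 0, 0, 0], [255, 0, 0, 0, 0, 0, 0]]}}

```text
t: 11.05
tool_pos: [0.5059, 0.1662, 0.0631]
orientation: [-1.275, 1.57, -2.898]
contact_force: [-0.2, 0.1, 0.5]
grip_width: 0.0298
```

Emit:
{"fn": "carry_out", "kwargs": {"deltas": [[255, 0, 0, 0, 0, 0, 0], [255, 0, 0, 0, 0, 0, 0], [255, -5, 0, 0, 0, 0, 0], [255, -25, 0, 0, 0, 0, 0], [255, -60, 0, 0, 0, 0, 0], [255, -95, 0, 0, 0, 0, 0], [255, -120, 0, 0, 0, 0, 0], [255, -120, 0, 0, 0, 0, 0]]}}

```text
t: 11.72
tool_pos: [0.5096, 0.1674, 0.1891]
orientation: [2.002, 1.561, 0.38]
contact_force: [1.0, 0.9, 0.1]
grip_width: 0.0293
```

```bash
python3 - <<'E'
from h import *
for i in range(2): d=get_image("wrist")
cv2.imwrite('pics/w10.png',d['color'][:,:,::-1])
delta(spot('l',.033),.18,LY)
E
```

```text
t 11.82 pos [0.5066 0.1664 0.1843] jaw yaw -0.051 grip 0.0291 F [ 0.1 -0.1 -2.1]
q [-0.42  0.34  0.06  1.92 -0.03  0.88 -0.4 ] xdir [ 0.002  0.001 -1.   ]
shift [  3.9 -17.  365.6]
turn [-12.4  -0.   -0.1]
turn [ 1.676e+02 -2.000e-01  1.000e-01]
```

View pics/w10.png

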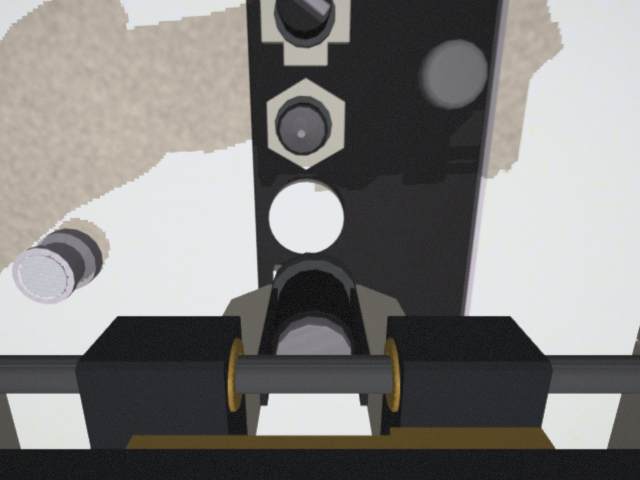

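The disc holder is held (29.1 mm). Its foot edge is at row 258, about 2 mm further along +tool z than last time, which I'll allow for. Carrying it to the second bay from the left.

Emit:
{"fn": "carry_out", "kwargs": {"deltas": [[255, 0, -2, 35, -3, 0, 0], [255, 0, -4, 75, -6, 0, 0], [255, 0, -6, 115, -9, 0, 0], [255, 0, -8, 155, -12, 0, 0], [255, 0, -9, 195, -12, 0, 0], [255, 0, -11, 235, -12, 0, 0], [255, 0, -13, 275, -12, 0, 0], [255, 0, -15, 310, -12, 0, 0]]}}

```text
t: 12.48
tool_pos: [0.4729, -0.1451, 0.1814]
orientation: [-1.745, 1.567, 3.124]
contact_force: [1.0, -1.5, -1.9]
grip_width: 0.0293
```

```bash
python3 -c "
from h import *
get_image('top');get_image('top');get_image('top')
delta(spot('l',.035),.1,LY)"
```

```text
t 12.63 pos [ 0.4729 -0.1461  0.1814] jaw yaw 0.151 grip 0.0292 F [-0.1  0.5 -2.1]
q [ 0.09  0.28  0.18  2.01 -0.06  0.86  0.46] xdir [-0.004 -0.001 -1.   ]
shift [81.5 -9.5 48.9]
turn [-0.8  0.   0.2]
turn [179.2   0.3  -0. ]
```

Emit:
{"fn": "carry_out", "kwargs": {"deltas": [[255, 0, -9, 30, -1, 0, 0], [255, 0, -9, 49, -1, 0, 0], [255, 20, -9, 49, -1, 0, 0], [255, 50, -9, 49, -1, 0, 0], [255, 81, -9, 49, -1, 0, 0], [255, 81, -9, 49, -1, 0, 0], [255, 81, -9, 49, -1, 0, 0], [255, 81, -9, 49, -1, 0, 0]]}}

```text
t: 13.3
tool_pos: [0.4743, -0.1916, 0.1025]
orientation: [-2.4, 1.57, 2.489]
contact_force: [-0.3, -1.4, -1.1]
grip_width: 0.0294
```

```bash
cat > bay.py <<'E'
from h import *
import sys
y=float(sys.argv[1]); zg=float(sys.argv[3])  # zg: tcp z at grasp
d=get_image("wrist"); d=get_image("wrist")
cv2.imwrite(sys.argv[2],d['color'][:,:,::-1])
delta(spot('l',y),zg-.012,LY)
p=np.array(status.get_state()["tool_pos"]); un=.024+p[2]-zg
X=np.array([np.cos(LY),np.sin(LY)])
print("und",round(un,4),"bay inner top corners px",proj(d,[[*(spot('l',y+.030)+dx*X),.020] for dx in(-.03,.03)]).round(0).tolist())
if len(sys.argv)>4:
    r=float(sys.argv[4]); c=float(sys.argv[5]); e=cast(d,[(c,r)],un)[0][:2]; ce=e-.019*np.array([-np.sin(LY),np.cos(LY)])
    print("holder c",ce.round(4),"bay",spot('l',y).round(4),"need tool y,z mm",((spot('l',y)-ce)@X*1000).round(1),(-(spot('l',y)-ce)@np.array([-np.sin(LY),np.cos(LY)])*1000).round(1))
E
python3 bay.py .033 pics/w11.png .0633 258 313
```

```text
t 13.4 pos [ 0.4754 -0.1924  0.1038] jaw yaw 0.176 grip 0.0295 F [-0.2 -0.4 -1.5]
q [ 0.19  0.43  0.18  2.02 -0.11  0.69  0.61] xdir [ 0.003 -0.001 -1.   ]
shift [52.5 -5.6  4.5]
turn [ 0.7  0.1 -0.1]
turn [-1.793e+02  2.000e-01  1.000e-01]
und 0.0645 bay inner top corners px [[246.0, 208.0], [360.0, 209.0]]
holder c [ 0.4759 -0.1961] bay [ 0.4709 -0.1978] need tool y,z mm -5.2 0.9
```

View pics/w11.png

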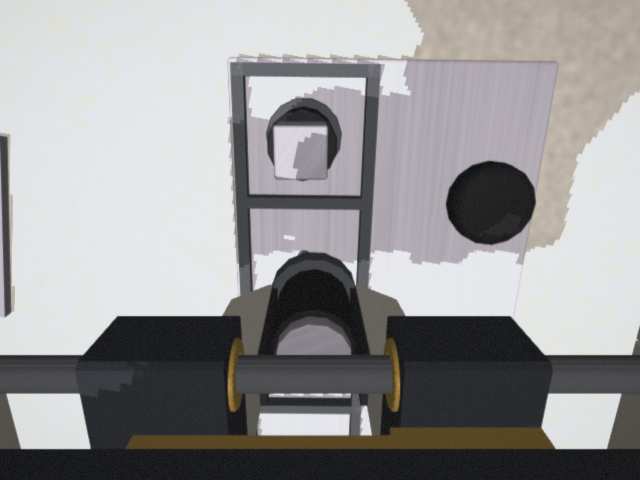

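Bay inner corners seen at (249,208) and (361,208), matching the prediction. The foot is 5 mm too far in +tool y. I'll correct y by -5 and z by +2.5 and lower it.

Emit:
{"fn": "carry_out", "kwargs": {"deltas": [[255, 0, -5, 2.5, 0, 0, 0], [255, 0, -5, 2.5, 0, 0, 0], [255, 25, -5, 2.5, 0, 0, 0], [255, 42, -5, 2.5, 0, 0, 0], [255, 48, -5, 2.5, 0, 0, 0], [255, 50.5, -5, 2.5, 0, 0, 0], [255, 50.5, -5, 2.5, 0, 0, 0], [255, 50.5, -5, 2.5, 0, 0, 0]]}}

```text
t: 14.07
tool_pos: [0.4702, -0.1961, 0.0525]
orientation: [1.047, 1.569, -0.348]
contact_force: [0.6, -0.9, -1.4]
grip_width: 0.0295
```

```bash
python3 bay.py .033 pics/w12.png .0633 254 313
```

```text
t 14.17 pos [ 0.4704 -0.1961  0.0527] jaw yaw 0.176 grip 0.0294 F [ 0.8  0.5 -1.6]
q [ 0.21  0.52  0.16  2.05 -0.14  0.58  0.64] xdir [ 0.002 -0.001 -1.   ]
shift [1.4 0.2 1.8]
turn [ 0.6  0.1 -0.1]
turn [-1.794e+02  2.000e-01  1.000e-01]
und 0.0134 bay inner top corners px [[241.0, 233.0], [386.0, 234.0]]
holder c [ 0.4709 -0.1985] bay [ 0.4709 -0.1978] need tool y,z mm 0.1 -0.6
```

View pics/w12.png

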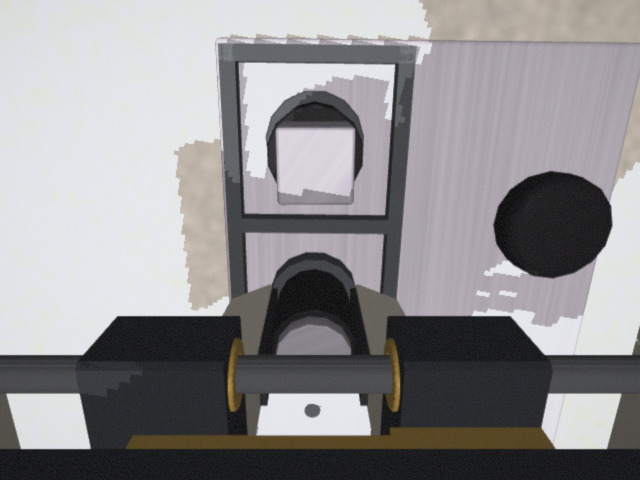

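The holder is centred in the bay (foot at 314 against bay centre 315, row gap OK). Touching down.

Emit:
{"fn": "carry_out", "kwargs": {"deltas": [[255, 1, 0, 0, 0, 0, 0], [255, 1.5, 0, 0, 0, 0, 0], [255, 1.5, 0, 0, 0, 0, 0], [255, 1.5, 0, 0, 0, 0, 0]]}}

```text
t: 14.5
tool_pos: [0.4702, -0.196, 0.0511]
orientation: [1.149, 1.569, -0.246]
contact_force: [-1.2, 1.0, 6.7]
grip_width: 0.0295
```

Contact (6.7 N). Releasing.

Emit:
{"fn": "carry_out", "kwargs": {"deltas": [[180, 0, 0, 0, 0, 0, 0], [120, 0, 0, 0, 0, 0, 0], [60, 0, 0, 0, 0, 0, 0], [0, 0, 0, 0, 0, 0, 0], [0, 0, 0, 0, 0, 0, 0], [0, 0, 0, 0, 0, 0, 0], [0, 0, 0, 0, 0, 0, 0], [0, 0, 0, 0, 0, 0, 0]]}}

```text
t: 15.17
tool_pos: [0.4695, -0.1957, 0.0501]
orientation: [-1.961, 1.571, 2.927]
contact_force: [-0.2, -0.3, 0.4]
grip_width: 0.0709
```

Emit:
{"fn": "carry_out", "kwargs": {"deltas": [[0, -10, 0, 0, 0, 0, 0], [0, -40, 0, 0, 0, 0, 0], [0, -80, 0, 0, 0, 0, 0], [0, -120, 0, 0, 0, 0, 0], [0, -150, 0, 0, 0, 0, 0], [0, -150, 0, 0, 0, 0, 0], [0, -150, 0, 0, 0, 0, 0]]}}

```text
t: 15.75
tool_pos: [0.471, -0.1963, 0.2031]
orientation: [1.147, 1.565, -0.248]
contact_force: [-0.7, -0.0, -1.0]
grip_width: 0.0916
```

```bash
python3 - <<'E'
from h import *
d=get_image("wrist"); d=get_image("wrist")
cv2.imwrite('pics/w13.png',d['color'][:,:,::-1])
delta(spot('s',.033),.165,SY)
E
```

```text
t 15.85 pos [ 0.4689 -0.1954  0.2001] jaw yaw 0.176 grip 0.0922 F [ 0.1 -0.5 -1. ]
q [ 0.17  0.28  0.21  1.97 -0.07  0.9   0.58] xdir [-0.001  0.    -1.   ]
shift [  35.2  112.6 -413.5]
turn [13.1 -0.   0. ]
turn [-166.9   -0.    -0. ]
```

View pics/w13.png

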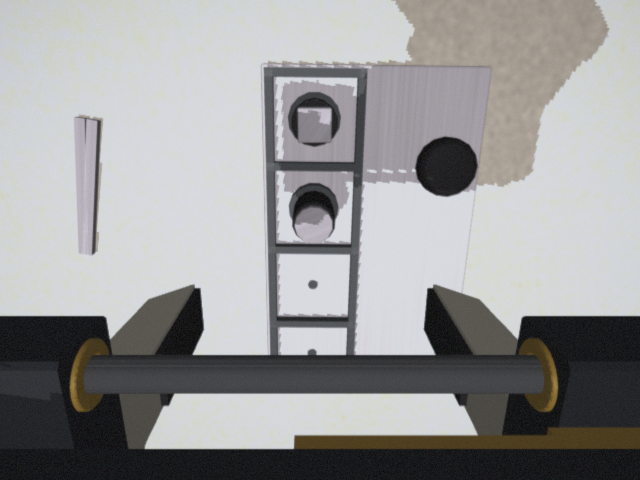

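Block and disc stand centred in bays 1 and 2 (≈(314,120) and (313,215)). Next is the cone.

Emit:
{"fn": "carry_out", "kwargs": {"deltas": [[0, 0, 9, -35, 2, 0, 0], [0, 0, 20, -73, 5, 0, 0], [0, 0, 30, -111, 8, 0, 0], [0, 0, 40, -149, 11, 0, 0], [0, 0, 51, -187, 13, 0, 0], [0, 0, 61, -225, 13, 0, 0], [0, 0, 71, -263, 13, 0, 0], [0, 0, 82, -301, 13, 0, 0]]}}

```text
t: 16.52
tool_pos: [0.496, 0.1165, 0.1985]
orientation: [-1.239, 1.567, -2.861]
contact_force: [0.9, -0.5, 0.1]
grip_width: 0.0919
```

Emit:
{"fn": "carry_out", "kwargs": {"deltas": [[0, 0, 6, -28, 0, 0, 0], [0, 0, 6, -28, 0, 0, 0], [0, 0, 6, -28, 0, 0, 0]]}}

```text
t: 16.77
tool_pos: [0.5038, 0.1445, 0.1983]
orientation: [-1.314, 1.567, -2.931]
contact_force: [0.1, -1.1, 0.3]
grip_width: 0.0919
```

```bash
python3 -c "
from h import *
get_image('top');delta(spot('s',.033),.133,SY)"
```

```text
t 16.82 pos [0.5038 0.1424 0.1984] jaw yaw -0.05 grip 0.0916 F [-0.6  0.6  0.8]
q [-0.37  0.31  0.05  1.93 -0.02  0.91 -0.36] xdir [-0.004 -0.002 -1.   ]
shift [ 65.3  -0.5 -89.2]
turn [0.2 0.1 0.2]
turn [-179.8   -0.3    0.2]
```

Emit:
{"fn": "carry_out", "kwargs": {"deltas": [[0, 0, 0, -40, 0, 0, 0], [0, 0, 0, -78, 0, 0, 0], [0, 10, 0, -89, 0, 0, 0], [0, 40, 0, -89, 0, 0, 0], [0, 60, 0, -89, 0, 0, 0], [0, 65, 0, -89, 0, 0, 0], [0, 65, 0, -89, 0, 0, 0], [0, 65, 0, -89, 0, 0, 0]]}}

```text
t: 17.48
tool_pos: [0.5099, 0.2301, 0.1352]
orientation: [-0.587, 1.57, -2.211]
contact_force: [0.5, 0.3, 0.6]
grip_width: 0.0915
```

```bash
python3 over.py .033 pics/w14.png
```

```text
t 17.58 pos [0.5108 0.2311 0.1365] jaw yaw -0.053 grip 0.0918 F [-0.2  0.6 -0.1]
q [-0.48  0.45  0.01  1.89 -0.01  0.81 -0.52] xdir [ 0.002  0.001 -1.   ]
shift [73.5 -3.4 -0.2]
turn [ 0.  -0.  -0.1]
turn [-1.8e+02  2.0e-01 -1.0e-01]
0.024 [[307.3 235.7]]
0.07 [[306.2 264.6]]
0.076 [[306.  269.3]]
0.092 [[305.4 283. ]]
```

View pics/w14.png

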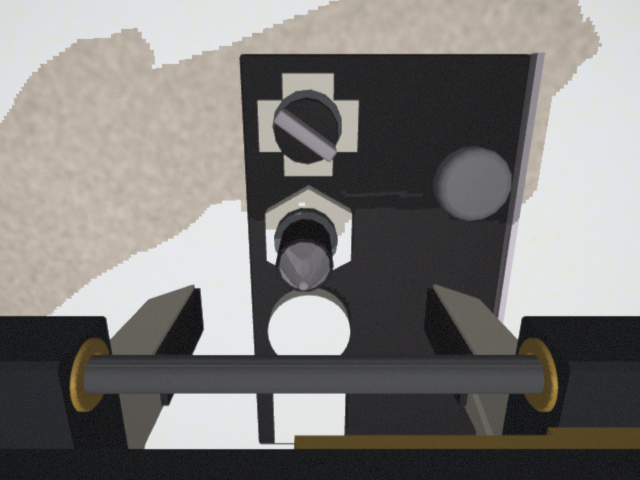

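The cone's apex is at (304,287), matching the prediction of (305,285). Descending and gripping.

Emit:
{"fn": "carry_out", "kwargs": {"deltas": [[0, 15, -4, 0, 0, 0, 0], [0, 40, -4, 0, 0, 0, 0], [0, 65, -4, 0, 0, 0, 0], [0, 73, -4, 0, 0, 0, 0], [0, 73, -4, 0, 0, 0, 0], [0, 73, -4, 0, 0, 0, 0], [100, 73, -4, 0, 0, 0, 0], [200, 73, -4, 0, 0, 0, 0]]}}

```text
t: 18.25
tool_pos: [0.507, 0.2323, 0.0639]
orientation: [2.104, 1.568, 0.482]
contact_force: [-0.6, 0.0, -0.3]
grip_width: 0.0831
```

Emit:
{"fn": "carry_out", "kwargs": {"deltas": [[255, 0, 0, 0, 0, 0, 0], [255, 0, 0, 0, 0, 0, 0], [255, 0, 0, 0, 0, 0, 0], [255, 0, 0, 0, 0, 0, 0], [255, 0, 0, 0, 0, 0, 0], [255, 0, 0, 0, 0, 0, 0], [255, 0, 0, 0, 0, 0, 0], [255, 0, 0, 0, 0, 0, 0]]}}

```text
t: 18.92
tool_pos: [0.5056, 0.2317, 0.0621]
orientation: [-1.28, 1.571, -2.902]
contact_force: [-0.5, 0.5, 1.3]
grip_width: 0.03
```

Emit:
{"fn": "carry_out", "kwargs": {"deltas": [[255, 0, 0, 0, 0, 0, 0], [255, 0, 0, 0, 0, 0, 0], [255, -5, 0, 0, 0, 0, 0], [255, -25, 0, 0, 0, 0, 0], [255, -60, 0, 0, 0, 0, 0], [255, -95, 0, 0, 0, 0, 0], [255, -120, 0, 0, 0, 0, 0], [255, -120, 0, 0, 0, 0, 0]]}}

```text
t: 19.58
tool_pos: [0.5091, 0.2333, 0.1884]
orientation: [2.103, 1.561, 0.48]
contact_force: [0.4, 0.2, -1.1]
grip_width: 0.0294
```

```bash
python3 - <<'E'
from h import *
for i in range(2): d=get_image("wrist")
cv2.imwrite('pics/w15.png',d['color'][:,:,::-1])
delta(spot('l',-.033),.18,LY)
E
```

```text
t 19.68 pos [0.5063 0.232  0.1836] jaw yaw -0.051 grip 0.0294 F [ 0.8  0.2 -1.1]
q [-0.49  0.38  0.01  1.86 -0.01  0.9  -0.52] xdir [ 0.002  0.001 -1.   ]
shift [  2.9   0.8 495.6]
turn [-12.4  -0.1  -0.1]
turn [ 1.676e+02 -2.000e-01  1.000e-01]
```

View pics/w15.png

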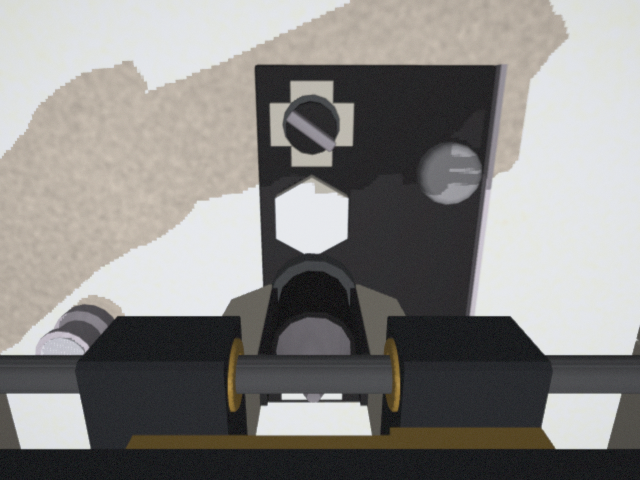

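The cone holder is held (29.4 mm). Carrying it to the second bay from the right.

Emit:
{"fn": "carry_out", "kwargs": {"deltas": [[255, 0, 0, 35, -2, 0, 0], [255, 0, 0, 75, -4, 0, 0], [255, 0, 0, 115, -6, 0, 0], [255, 0, 0, 155, -8, 0, 0], [255, 0, 0, 195, -10, 0, 0], [255, 0, 0, 235, -12, 0, 0], [255, 0, 0, 275, -12, 0, 0], [255, 0, 0, 310, -12, 0, 0]]}}

```text
t: 20.35
tool_pos: [0.4877, -0.0806, 0.1806]
orientation: [-1.656, 1.567, -3.07]
contact_force: [0.6, -0.2, -1.1]
grip_width: 0.0294
```

Emit:
{"fn": "carry_out", "kwargs": {"deltas": [[255, 0, 0, 0, 0, 0, 0], [255, 0, 0, 0, 0, 0, 0]]}}

```text
t: 20.52
tool_pos: [0.488, -0.0806, 0.1807]
orientation: [-1.584, 1.567, -3.003]
contact_force: [-0.4, 0.6, -1.2]
grip_width: 0.0298
```

```bash
python3 -c "
from h import *
get_image('top');delta(spot('l',-.032),.18,LY)"
```

```text
t 20.57 pos [ 0.4885 -0.0784  0.1808] jaw yaw 0.156 grip 0.0295 F [-0.1  0.7 -1.1]
q [ 0.01  0.28  0.11  2.01 -0.04  0.85  0.3 ] xdir [-0.003  0.    -1.   ]
shift [  0.7 -35.4 180.3]
turn [-0.5 -0.1  0.2]
turn [1.795e+02 3.000e-01 1.000e-01]
```

Emit:
{"fn": "carry_out", "kwargs": {"deltas": [[255, 0, -8, 38, 0, 0, 0], [255, 0, -16, 78, 0, 0, 0], [255, 0, -24, 118, 0, 0, 0], [255, 0, -31, 155, 0, 0, 0], [255, 0, -35, 180, 0, 0, 0], [255, 10, -35, 180, 0, 0, 0], [255, 45, -35, 180, 0, 0, 0], [255, 80, -35, 180, 0, 0, 0]]}}

```text
t: 21.23
tool_pos: [0.4856, -0.26, 0.102]
orientation: [1.303, 1.567, -0.108]
contact_force: [0.7, 0.4, -1.4]
grip_width: 0.0297
```

Emit:
{"fn": "carry_out", "kwargs": {"deltas": [[255, 0, 0, 0, 0, 0, 0], [255, 0, 0, 0, 0, 0, 0]]}}

```text
t: 21.4
tool_pos: [0.482, -0.2581, 0.0999]
orientation: [-2.257, 1.564, 2.617]
contact_force: [1.6, -0.4, -0.6]
grip_width: 0.0294
```

```bash
python3 bay.py -.033 pics/w16.png .0623 255 313
```

```text
t 21.5 pos [ 0.4848 -0.2603  0.1033] jaw yaw 0.16 grip 0.0294 F [ 0.   0.2 -0.5]
q [ 0.31  0.49  0.17  1.93 -0.12  0.73  0.71] xdir [ 0.001 -0.    -1.   ]
shift [53.  -3.5  2.1]
turn [-0.3  0.  -0.1]
turn [ 1.797e+02 -1.000e-01 -0.000e+00]
und 0.065 bay inner top corners px [[251.0, 207.0], [365.0, 206.0]]
holder c [ 0.4843 -0.2612] bay [ 0.4817 -0.263 ] need tool y,z mm -2.8 1.3
```

View pics/w16.png

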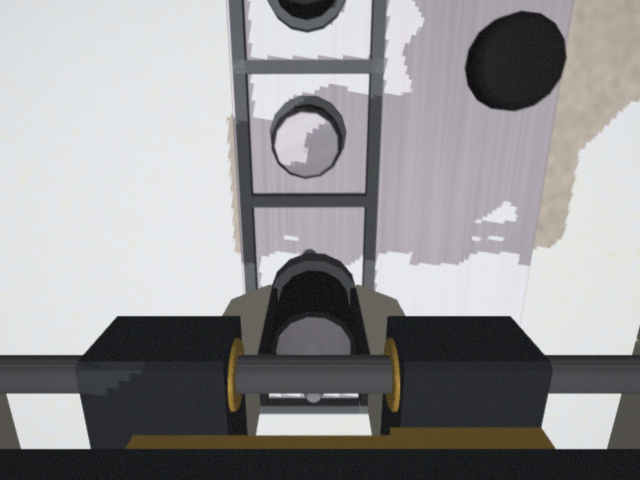

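The bay corners match at (254,207) and (365,207). I'll correct y by -2.5 and z by +1.5 and lower it.

Emit:
{"fn": "carry_out", "kwargs": {"deltas": [[255, 0, -2.5, 1.5, 0, 0, 0], [255, 0, -2.5, 1.5, 0, 0, 0], [255, 25, -2.5, 1.5, 0, 0, 0], [255, 42, -2.5, 1.5, 0, 0, 0], [255, 49, -2.5, 1.5, 0, 0, 0], [255, 51, -2.5, 1.5, 0, 0, 0], [255, 51, -2.5, 1.5, 0, 0, 0], [255, 51, -2.5, 1.5, 0, 0, 0]]}}

```text
t: 22.17
tool_pos: [0.4821, -0.2635, 0.0523]
orientation: [0.958, 1.569, -0.455]
contact_force: [-0.7, 0.6, -0.7]
grip_width: 0.0293
```

```bash
python3 bay.py -.033 pics/w17.png .0623 254 313
```

```text
t 22.27 pos [ 0.4822 -0.2635  0.0524] jaw yaw 0.158 grip 0.0294 F [-0.9 -0.  -1.2]
q [ 0.33  0.57  0.16  1.95 -0.14  0.63  0.73] xdir [ 0.002 -0.001 -1.   ]
shift [ 2.1 -0.4 -0.7]
turn [-0.4  0.1 -0.1]
turn [ 1.796e+02 -2.000e-01 -1.000e-01]
und 0.0141 bay inner top corners px [[238.0, 229.0], [384.0, 228.0]]
holder c [ 0.483  -0.2655] bay [ 0.4817 -0.263 ] need tool y,z mm -0.8 -2.7
```

View pics/w17.png

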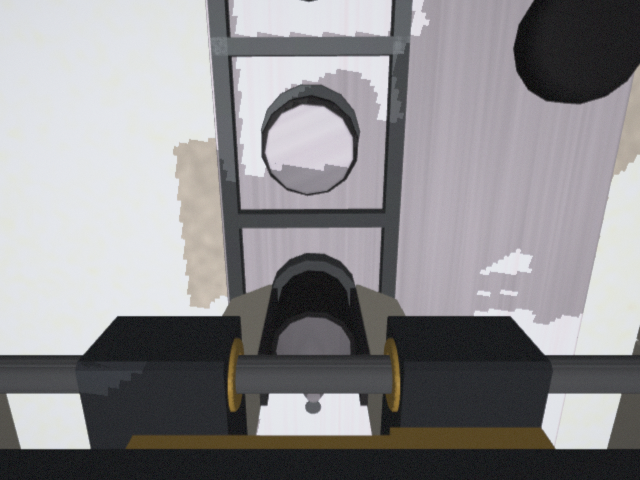

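The holder is about 2 mm too far along the row (wall edge at row 226 against 232 for the disc). I'll shift back 2 mm and touch down.

Emit:
{"fn": "carry_out", "kwargs": {"deltas": [[255, 0, -0.5, -2, 0, 0, 0], [255, 0, -0.5, -2, 0, 0, 0], [255, 1, -0.5, -2, 0, 0, 0], [255, 1.5, -0.5, -2, 0, 0, 0], [255, 1.5, -0.5, -2, 0, 0, 0], [255, 1.5, -0.5, -2, 0, 0, 0]]}}

```text
t: 22.77
tool_pos: [0.4808, -0.2611, 0.0501]
orientation: [1.529, 1.57, 0.117]
contact_force: [-1.6, 1.4, 4.6]
grip_width: 0.0297
```

Contact. Releasing.

Emit:
{"fn": "carry_out", "kwargs": {"deltas": [[180, 0, 0, 0, 0, 0, 0], [120, 0, 0, 0, 0, 0, 0], [60, 0, 0, 0, 0, 0, 0], [0, 0, 0, 0, 0, 0, 0], [0, 0, 0, 0, 0, 0, 0], [0, 0, 0, 0, 0, 0, 0], [0, 0, 0, 0, 0, 0, 0], [0, 0, 0, 0, 0, 0, 0]]}}

```text
t: 23.43
tool_pos: [0.4805, -0.2611, 0.0496]
orientation: [-1.987, 1.571, 2.884]
contact_force: [0.2, -0.9, -0.0]
grip_width: 0.0719
```

Emit:
{"fn": "carry_out", "kwargs": {"deltas": [[0, -10, 0, 0, 0, 0, 0], [0, -40, 0, 0, 0, 0, 0], [0, -80, 0, 0, 0, 0, 0], [0, -120, 0, 0, 0, 0, 0], [0, -150, 0, 0, 0, 0, 0], [0, -150, 0, 0, 0, 0, 0], [0, -150, 0, 0, 0, 0, 0]]}}

```text
t: 24.02
tool_pos: [0.4821, -0.2619, 0.2027]
orientation: [1.044, 1.565, -0.369]
contact_force: [0.3, -0.3, -0.8]
grip_width: 0.092
```

```bash
python3 - <<'E'
from h import *
d=get_image("wrist"); d=get_image("wrist")
cv2.imwrite('pics/w18.png',d['color'][:,:,::-1])
delta(spot('s',.099),.198,SY)
E
```

```text
t 24.12 pos [ 0.48   -0.2607  0.1994] jaw yaw 0.158 grip 0.0918 F [-0.4  0.7 -0.2]
q [ 0.28  0.34  0.2   1.88 -0.08  0.93  0.68] xdir [-0.001  0.001 -1.   ]
shift [   1.7  118.7 -546.2]
turn [12.1 -0.   0. ]
turn [-1.679e+02 -1.000e-01 -0.000e+00]
```

View pics/w18.png

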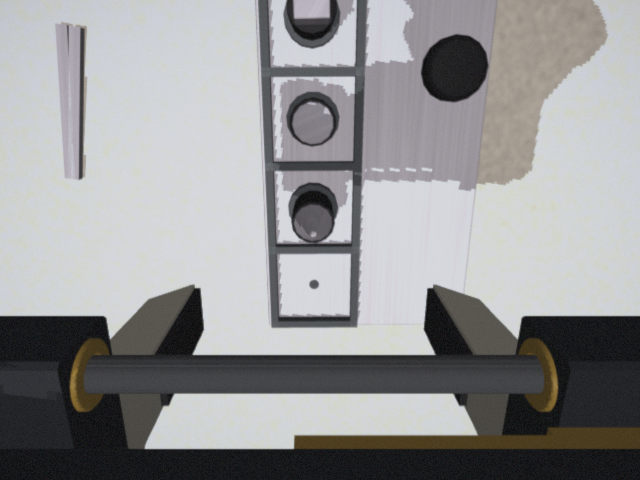

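The cone stands in the third bay (≈(314,215)), and the empty fourth bay's dot is at (314,284). Now the blade.

Emit:
{"fn": "carry_out", "kwargs": {"deltas": [[0, 0, 8, -37, 2, 0, 0], [0, 0, 16, -75, 4, 0, 0], [0, 0, 25, -114, 6, 0, 0], [0, 0, 33, -153, 8, 0, 0], [0, 0, 42, -192, 10, 0, 0], [0, 0, 50, -231, 12, 0, 0], [0, 0, 58, -269, 12, 0, 0], [0, 0, 66, -305, 12, 0, 0]]}}

```text
t: 24.78
tool_pos: [0.4958, 0.0526, 0.1979]
orientation: [-1.413, 1.567, -3.035]
contact_force: [0.4, -0.4, -0.7]
grip_width: 0.0919
```

Emit:
{"fn": "carry_out", "kwargs": {"deltas": [[0, 0, 0, 0, 0, 0, 0], [0, 0, 0, 0, 0, 0, 0]]}}

```text
t: 24.95
tool_pos: [0.4963, 0.0532, 0.1979]
orientation: [-1.542, 1.567, 3.125]
contact_force: [-1.1, -0.5, 0.1]
grip_width: 0.0914
```

```bash
python3 -c "
from h import *
get_image('top');delta(spot('s',.099),.135,SY)"
```

```text
t 25.0 pos [0.4964 0.0509 0.1981] jaw yaw -0.049 grip 0.0916 F [ 0.2 -1.   0.4]
q [-0.22  0.26  0.08  1.98 -0.03  0.9  -0.18] xdir [-0.003 -0.001 -1.   ]
shift [  62.8    2.8 -246.9]
turn [0.2 0.1 0.2]
turn [-1.798e+02 -3.000e-01  1.000e-01]
```

Emit:
{"fn": "carry_out", "kwargs": {"deltas": [[0, 0, 0, -35, 0, 0, 0], [0, 0, 0, -75, 0, 0, 0], [0, 0, 0, -115, 0, 0, 0], [0, 0, 1, -155, 0, 0, 0], [0, 0, 1, -195, 0, 0, 0], [0, 0, 1, -230, 0, 0, 0], [0, 20, 1, -247, 0, 0, 0], [0, 60, 1, -247, 0, 0, 0]]}}

```text
t: 25.67
tool_pos: [0.5144, 0.3034, 0.143]
orientation: [2.385, 1.56, 0.766]
contact_force: [1.2, 0.7, -0.8]
grip_width: 0.0917
```

Emit:
{"fn": "carry_out", "kwargs": {"deltas": [[0, 0, 0, 0, 0, 0, 0], [0, 0, 0, 0, 0, 0, 0]]}}

```text
t: 25.83
tool_pos: [0.5098, 0.2935, 0.1366]
orientation: [-0.815, 1.563, -2.44]
contact_force: [0.3, -0.3, 0.9]
grip_width: 0.0918
```

```bash
python3 over.py .099 pics/w19.png
```

```text
t 25.93 pos [0.5125 0.295  0.1403] jaw yaw -0.054 grip 0.0919 F [ 0.  -0.3 -0.5]
q [-0.55  0.49 -0.02  1.8   0.01  0.85 -0.63] xdir [ 0.    -0.001 -1.   ]
shift [77.3 -1.6 -2.3]
turn [-0.1  0.  -0. ]
turn [ 1.799e+02 -0.000e+00 -1.000e-01]
0.024 [[311.9 229.9]]
0.07 [[311.3 257.8]]
0.076 [[311.3 262.3]]
0.092 [[311.  275.5]]
```

View pics/w19.png

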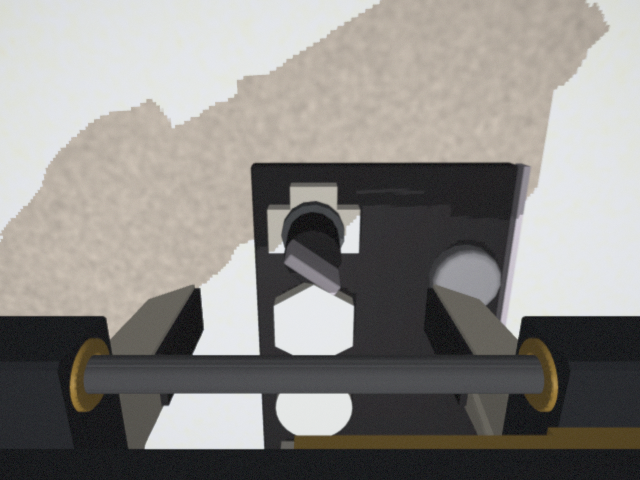

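The blade's top centre is at ≈(312,274), matching the prediction. The lens cap at (467,272) lies below fingertip height (27 mm against 41 mm). Descending and gripping.

Emit:
{"fn": "carry_out", "kwargs": {"deltas": [[30, 15, -1.5, -2, 0, 0, 0], [30, 40, -1.5, -2, 0, 0, 0], [30, 66, -1.5, -2, 0, 0, 0], [30, 77, -1.5, -2, 0, 0, 0], [30, 77, -1.5, -2, 0, 0, 0], [30, 77, -1.5, -2, 0, 0, 0], [100, 77, -1.5, -2, 0, 0, 0], [200, 77, -1.5, -2, 0, 0, 0]]}}

```text
t: 26.6
tool_pos: [0.5114, 0.2998, 0.0647]
orientation: [2.18, 1.567, 0.558]
contact_force: [0.0, -1.0, 0.5]
grip_width: 0.0718
```

Emit:
{"fn": "carry_out", "kwargs": {"deltas": [[255, 0, 0, 0, 0, 0, 0], [255, 0, 0, 0, 0, 0, 0], [255, 0, 0, 0, 0, 0, 0], [255, 0, 0, 0, 0, 0, 0], [255, 0, 0, 0, 0, 0, 0], [255, 0, 0, 0, 0, 0, 0], [255, 0, 0, 0, 0, 0, 0], [255, 0, 0, 0, 0, 0, 0]]}}

```text
t: 27.27
tool_pos: [0.51, 0.2992, 0.0627]
orientation: [2.353, 1.571, 0.731]
contact_force: [0.8, -0.1, 0.8]
grip_width: 0.0294
```

Emit:
{"fn": "carry_out", "kwargs": {"deltas": [[255, 0, 0, 0, 0, 0, 0], [255, 0, 0, 0, 0, 0, 0], [255, -5, 0, 0, 0, 0, 0], [255, -25, 0, 0, 0, 0, 0], [255, -60, 0, 0, 0, 0, 0], [255, -95, 0, 0, 0, 0, 0], [255, -120, 0, 0, 0, 0, 0], [255, -120, 0, 0, 0, 0, 0]]}}

```text
t: 27.93
tool_pos: [0.5131, 0.3011, 0.1891]
orientation: [2.2, 1.561, 0.577]
contact_force: [0.3, 0.7, -1.1]
grip_width: 0.0295
```

```bash
python3 - <<'E'
from h import *
for i in range(2): d=get_image("wrist")
cv2.imwrite('pics/w20.png',d['color'][:,:,::-1])
delta(spot('l',-.099),.18,LY)
E
```

```text
t 28.03 pos [0.5104 0.2995 0.184 ] jaw yaw -0.051 grip 0.0295 F [ 0.2 -0.  -1.8]
q [-0.56  0.43 -0.02  1.77  0.01  0.93 -0.64] xdir [ 0.002  0.001 -1.   ]
shift [  3.1  14.3 627.6]
turn [-12.4  -0.1  -0.1]
turn [ 1.676e+02 -2.000e-01  1.000e-01]
```

View pics/w20.png

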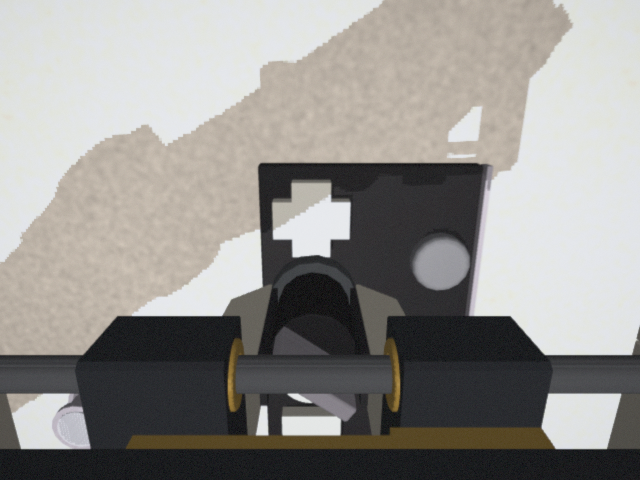

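The blade holder is held (29.5 mm), with its foot edge at row ≈257. Carrying it to the right-end bay.

Emit:
{"fn": "carry_out", "kwargs": {"deltas": [[255, 0, 0, 35, -2, 0, 0], [255, 0, 0, 75, -4, 0, 0], [255, 0, 0, 115, -6, 0, 0], [255, 0, 0, 155, -8, 0, 0], [255, 0, 0, 195, -10, 0, 0], [255, 0, 0, 235, -12, 0, 0], [255, 0, 0, 275, -12, 0, 0], [255, 0, 0, 310, -12, 0, 0]]}}

```text
t: 28.7
tool_pos: [0.4918, -0.0133, 0.181]
orientation: [-1.556, 1.567, -2.97]
contact_force: [0.6, -0.3, -2.1]
grip_width: 0.0294
```

Emit:
{"fn": "carry_out", "kwargs": {"deltas": [[255, 0, 0, 0, 0, 0, 0], [255, 0, 0, 0, 0, 0, 0]]}}

```text
t: 28.87
tool_pos: [0.4923, -0.0133, 0.1811]
orientation: [-1.502, 1.567, -2.921]
contact_force: [-0.4, 0.5, -1.4]
grip_width: 0.0297
```

```bash
python3 -c "
from h import *
get_image('top');delta(spot('l',-.098),.18,LY)"
```

```text
t 28.92 pos [ 0.4927 -0.0111  0.1813] jaw yaw 0.156 grip 0.0294 F [-0.   0.4 -2. ]
q [-0.08  0.28  0.05  2.01 -0.02  0.85  0.14] xdir [-0.003  0.    -1.   ]
shift [  1.2 -49.4 312.1]
turn [-0.5 -0.   0.2]
turn [1.795e+02 3.000e-01 1.000e-01]
```

Emit:
{"fn": "carry_out", "kwargs": {"deltas": [[255, 0, -6, 38, 0, 0, 0], [255, 0, -12, 78, 0, 0, 0], [255, 0, -18, 118, 0, 0, 0], [255, 0, -25, 158, 0, 0, 0], [255, 0, -31, 198, 0, 0, 0], [255, 0, -38, 238, 0, 0, 0], [255, 0, -44, 278, 0, 0, 0], [255, 0, -49, 312, 0, 0, 0]]}}

```text
t: 29.58
tool_pos: [0.495, -0.3269, 0.1816]
orientation: [-2.29, 1.569, 2.583]
contact_force: [0.8, 0.7, -1.7]
grip_width: 0.0294
```

Emit:
{"fn": "carry_out", "kwargs": {"deltas": [[255, 10, 0, 0, 0, 0, 0], [255, 40, 0, 0, 0, 0, 0], [255, 75, 0, 0, 0, 0, 0], [255, 78, 0, 0, 0, 0, 0], [255, 78, 0, 0, 0, 0, 0], [255, 78, 0, 0, 0, 0, 0]]}}

```text
t: 30.08
tool_pos: [0.4956, -0.325, 0.1049]
orientation: [-2.758, 1.57, 2.114]
contact_force: [-0.4, -0.0, -1.3]
grip_width: 0.0294
```

```bash
python3 bay.py -.099 pics/w21.png .0629 254 313
```

```text
t 30.18 pos [ 0.4965 -0.3264  0.1066] jaw yaw 0.159 grip 0.0296 F [ 0.5  0.3 -1.4]
q [ 0.41  0.54  0.17  1.82 -0.12  0.78  0.8 ] xdir [ 0.003 -0.001 -1.   ]
shift [55.7 -4.3  0.9]
turn [-0.3  0.1 -0.1]
turn [179.7  -0.2  -0.2]
und 0.0677 bay inner top corners px [[248.0, 202.0], [361.0, 201.0]]
holder c [ 0.497  -0.3278] bay [ 0.4926 -0.3281] need tool y,z mm -4.4 -0.5
```

View pics/w21.png

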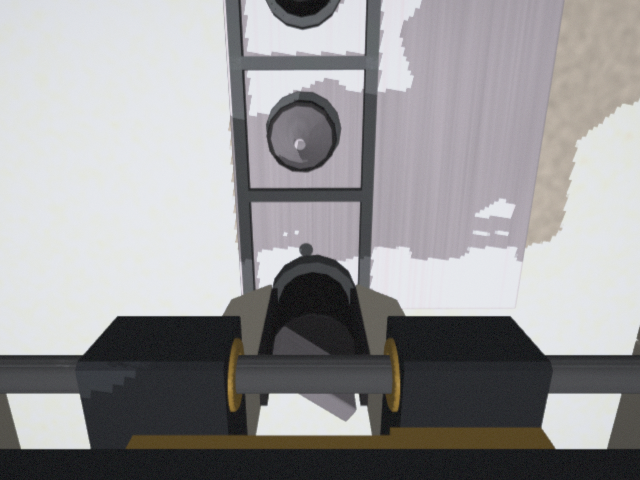

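The bay corners match at (251,201) and (361,201). I'll correct y by -4 and lower it.

Emit:
{"fn": "carry_out", "kwargs": {"deltas": [[255, 0, -4, -0.5, 0, 0, 0], [255, 0, -4, -0.5, 0, 0, 0], [255, 25, -4, -0.5, 0, 0, 0], [255, 45, -4, -0.5, 0, 0, 0], [255, 52, -4, -0.5, 0, 0, 0], [255, 54, -4, -0.5, 0, 0, 0], [255, 54, -4, -0.5, 0, 0, 0], [255, 54, -4, -0.5, 0, 0, 0]]}}

```text
t: 30.85
tool_pos: [0.4914, -0.327, 0.0517]
orientation: [0.827, 1.569, -0.586]
contact_force: [-0.6, -0.4, -1.3]
grip_width: 0.0296
```

```bash
python3 bay.py -.099 pics/w22.png .0629 254 313
```

```text
t 30.95 pos [ 0.4915 -0.327   0.0517] jaw yaw 0.158 grip 0.0293 F [ 0.4  0.4 -2.9]
q [ 0.43  0.62  0.15  1.85 -0.14  0.68  0.81] xdir [ 0.002 -0.001 -1.   ]
shift [0.8 0.8 1.2]
turn [-0.4  0.1 -0.1]
turn [ 1.796e+02 -1.000e-01 -1.000e-01]
und 0.0128 bay inner top corners px [[241.0, 233.0], [387.0, 232.0]]
holder c [ 0.4923 -0.3292] bay [ 0.4926 -0.3281] need tool y,z mm 0.4 -1.1
```

View pics/w22.png

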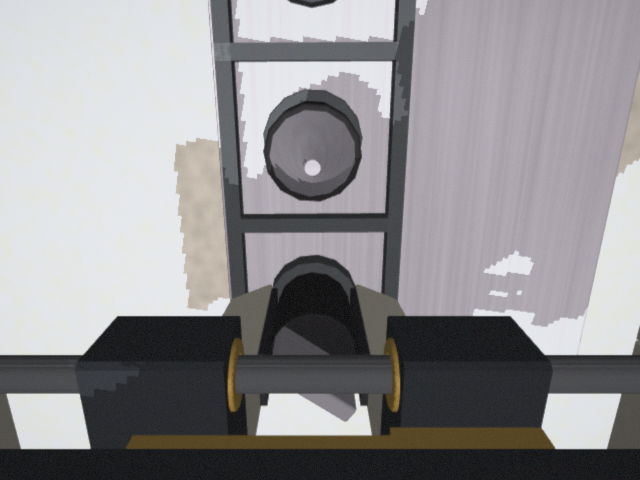

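The blade holder is centred in its bay. Touching down in small steps.

Emit:
{"fn": "carry_out", "kwargs": {"deltas": [[255, 0.8, 0, 0, 0, 0, 0], [255, 0.8, 0, 0, 0, 0, 0], [255, 0.8, 0, 0, 0, 0, 0]]}}

```text
t: 31.2
tool_pos: [0.4914, -0.3268, 0.0505]
orientation: [0.848, 1.569, -0.565]
contact_force: [0.4, -0.4, 1.2]
grip_width: 0.0295
```

Emit:
{"fn": "carry_out", "kwargs": {"deltas": [[255, 0.4, 0, 0, 0, 0, 0], [200, 0.4, 0, 0, 0, 0, 0], [140, 0.4, 0, 0, 0, 0, 0], [60, 0.4, 0, 0, 0, 0, 0], [0, 0.4, 0, 0, 0, 0, 0], [0, 0.4, 0, 0, 0, 0, 0], [0, 0.4, 0, 0, 0, 0, 0], [0, 0.4, 0, 0, 0, 0, 0]]}}

```text
t: 31.87
tool_pos: [0.4907, -0.3263, 0.0493]
orientation: [-2.22, 1.57, 2.651]
contact_force: [-0.5, -0.4, -0.0]
grip_width: 0.065
```

Emit:
{"fn": "carry_out", "kwargs": {"deltas": [[0, 0, 0, 0, 0, 0, 0], [0, -10, 0, 0, 0, 0, 0], [0, -40, 0, 0, 0, 0, 0], [0, -80, 0, 0, 0, 0, 0], [0, -120, 0, 0, 0, 0, 0], [0, -150, 0, 0, 0, 0, 0], [0, -150, 0, 0, 0, 0, 0], [0, -150, 0, 0, 0, 0, 0]]}}

```text
t: 32.53
tool_pos: [0.4923, -0.3273, 0.2028]
orientation: [0.933, 1.565, -0.48]
contact_force: [0.0, 0.6, -1.6]
grip_width: 0.0917
```

Emit:
{"fn": "carry_out", "kwargs": {"deltas": [[0, 0, 0, -35, 0, 0, 0], [0, 0, 0, -75, 0, 0, 0], [0, 0, 0, -115, 0, 0, 0], [0, 0, 0, -155, 0, 0, 0], [0, 0, 0, -195, 0, 0, 0], [0, 0, 0, -235, 0, 0, 0], [0, 0, 0, -270, 0, 0, 0], [0, 0, 0, -300, 0, 0, 0]]}}

```text
t: 33.2
tool_pos: [0.4416, -0.0275, 0.1985]
orientation: [-1.908, 1.568, 2.964]
contact_force: [0.5, 0.6, -0.6]
grip_width: 0.0921
```

Emit:
{"fn": "carry_out", "kwargs": {"deltas": [[0, 0, 0, -40, 0, 0, 0], [0, 0, 0, -80, 0, 0, 0], [0, 0, 0, -120, 0, 0, 0], [0, 0, 0, -150, 0, 0, 0], [0, 0, 0, -150, 0, 0, 0], [0, 0, 0, -150, 0, 0, 0]]}}

```text
t: 33.7
tool_pos: [0.4185, 0.1194, 0.1986]
orientation: [-1.528, 1.569, -2.936]
contact_force: [0.4, -1.2, -0.3]
grip_width: 0.0923
```

```bash
python3 topchk.py pics/top_end.png; python3 - <<'E'
from h import *
e=get_image("side"); cv2.imwrite('pics/side_end.png',cv2.resize(e['color'][140:260,300:440,::-1],None,fx=5,fy=5))
print(status.get_state()["tool_pos"])
E
```

```text
[0.41931428 0.11684672 0.19875153]
```

View pics/top_end.png

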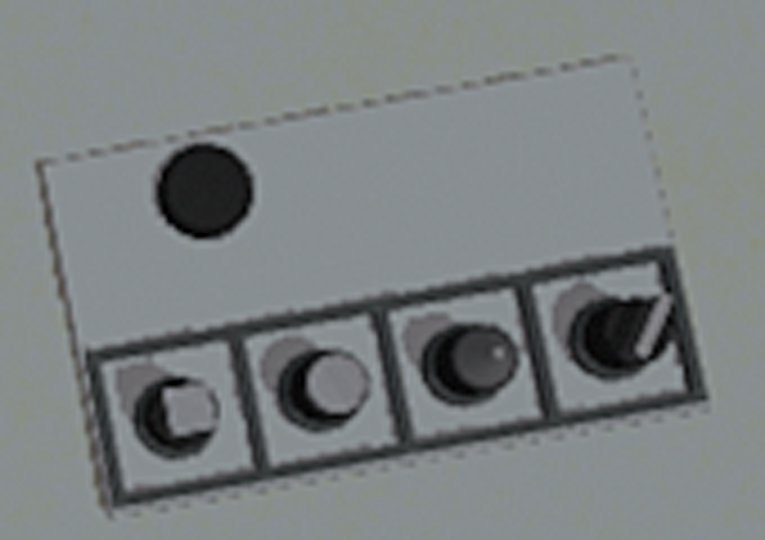

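View pics/side_end.png

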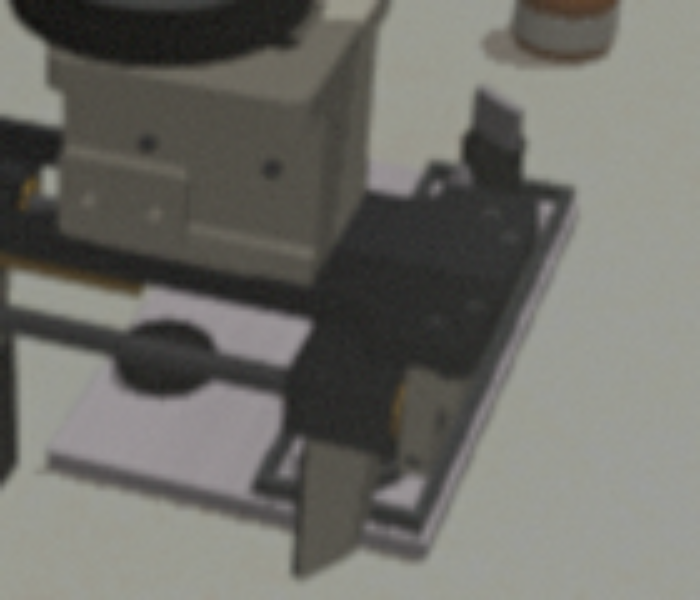

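The top view shows all four upright. The foot centres are ≈(175,416), (320,390), (463,363) and (609,338), against dots at (177,416), (319,389), (463,364) and (607,339), so each is within ~1 mm. The order from the left is block, disc, cone, blade, which is the reverse of storage. The gripper blocks most of the side view, but the arm is clear of everything.

```bash
python3 -c "
from workcell import manip
print(manip.hand_in())"
```

```text
the job is handed in; nothing more can be done
None
```

All four holders are in the loading rack in reverse order. From the robot's left, the bays now hold block, disc, cone and blade; storage held blade, cone, disc and block. I handed the job in at about 34 s.

**Last checks:**
- **Final top view:** all four stand upright, each foot within about 1 mm of its bay's centre dot as measured at the start.
- **Forces:** the highest I read was about 11 N, when the first holder touched down. Readings come only at the end of each move, so a brief higher peak would not show.
- **Robot:** the gripper was open and well clear of the holders at the end.

**What disagreed:**
- The top and wrist cameras differed by 3–4 mm in y. I used the wrist camera, which agreed with the tool position, for the grasps and placings.
- In the last side view the gripper hid all but the blade holder, so the top view is the only final check on the other three.

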